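# Load a microplate under the reading bridge

### The job

Load the microplate into the reader by pushing it, without lifting or tipping it: slide it flat along the deck, between the guides and under the low bridge, until its far end meets the back stop. Then swing the latch with the black knob all the way shut behind the plate. Do not knock the bridge, and leave the bottles, dish, stopper and glassware around it where they stand.

Things in the scene. Friction and masses are not known exactly. Their poses are not given: they have to be found in the camera images.
- reader: Bench microplate reader, fixed: white base 270 x 150 x 30 mm with a flat metal deck. x axis = loading direction (level, in under the bridge to the back stop), y to its left, z up; origin at bench height on the plate lane's centre line. Base spans x -155 to +115, y -69 to +81 mm. The plate's home and the back stop (face at x = +105 mm) lie under the bridge.
- lane_mouth (a point): Middle of the mouth between the two 9 mm high steel guide bars, at deck height (30 mm above the bench), reader x = 8, y = 0. Here the bars stand 116 mm apart; they close in to 88 mm at reader x = 42 mm (1.25 mm play each side of the plate) and run straight on to the back stop.
- bridge: The reader's fixed white reading bridge over the rear of the deck, dark blank display and grey keys on top. Origin and axes are the reader's. It spans x = 35 to 115, y = -69 to +69 mm; underside 47.4 mm, top 80 mm above the bench: 3 mm of headroom over the microplate.
- home (a point): Centre of the microplate's underside when it is fully home: on the deck, 30 mm above the bench, axes as the reader (reader x = 41.1 mm, y = 0).
- microplate: White 96-well microplate, loose, about 0.12 kg, 127.8 (its x) by 85.5 (y) by 14.4 mm high, flat and a little crooked on the deck before the bridge. Origin at the centre of its underside; x points towards the bridge, the end to push is at its own x = -63.9 mm.
- latch (a joint): Angle (rad) of the steel retaining latch about its upright pivot: 0 = arm points straight away from the bridge (reader -x); negative = swung outward (starts -0.5 to -0.1); +1.571 = shut at its stop, arm across the lane behind the plate's near end (towards reader -y), 1.7 mm clear of a plate that is home. Light friction, about 1 N at the knob; stays where left.
- latch_knob (a point): Middle of the latch's upright black knob, 12 mm across, from 41 to 59 mm above the bench, 45 mm from the pivot. The arm below it is 10 mm wide, reaches 53 mm from the pivot, and lies 35 to 41 mm above the bench.
- latch_pivot (a point): Point on the latch's pivot axis at deck height (30 mm above the bench), at reader x = -29.5, y = +66 mm; the round pivot boss is 18 mm across and 14 mm high.
- dropper_amber: Amber-brown dropper bottle with red teat, 38 mm across, 109 mm high; loose bystander, origin at the centre of its underside.
- dropper_green: Green dropper bottle with red teat, 38 mm across, 109 mm high; loose bystander, origin at the centre of its underside.
- petri_dish: Lidded clear petri dish, 64 mm across, 17 mm high; loose bystander, origin at the centre of its underside.
- stopper_tan: Tan rubber stopper, 37 mm across, 28 mm high; loose bystander, origin at the centre of its underside.
- flask_small: Small clear stoppered flask, 54 mm across, 103 mm high; loose bystander, origin at the centre of its underside.
- weigh_bottle: Clear glass weighing bottle with lid, 37 mm across, 51 mm high; loose bystander, origin at the centre of its underside.

How it is judged:
By the outcome, as a careful person would: the job done as asked, in the order asked, and still so for the second after the job is handed in, with the robot touching nothing.
It also fails if it takes over 51 s, if anything falls off the work surface, if the arm or the gripper's body presses on something with over 40 N, if the wrist force passes 120 N, or if a joint passes its speed limit or range.

### The arm

A 6-joint arm with a two-finger parallel gripper is mounted at the origin on a cart in front of the work surface, level with it; the furniture and walls round the work are solid. World frame = base frame: x ahead of the robot, y to its left, z up, the work surface at z = 0. Lengths are in m, angles in rad, forces in N, time in s.
With the tool pointing down it reaches from about 0.25 to 0.725 m from the base axis. Payload 4 kg.
Tool frame: the origin (TCP) lies midway between the tips of the shut fingers; the grasp point (between the pads) lies env.grasp_offset behind it (env.grasp_offset is the distance from the TCP to the grasp point, in m); z points along the fingers, y is the direction in which the jaws open and shut (so a half turn about z gives the same grasp; the last joint's range is limited). The gripper opens to 85 mm and grips with 20 to 120 N. Pads are 22 mm wide; open, the fingers measure 114 mm over their backs; the gripper's body (76 mm by 85 mm) begins 54 mm behind the grasp point. The pads swing forward as they close: fully open they stand 13 mm farther back than shut.
Start: joints at [1.12, 0.241, 0.005, 1.335, 0, 1.571], TCP at [0.218, 0.45, 0.201] pointing down, gripper open.
Joint ranges: [-2.72, 2.72], [-1.05, 1.87], [-1.09, 1.28], [-1.99, 2.15], [-1.42, 1.44], [-3.14, 3.14]. Speed limits (rad/s): [2.79, 2.79, 3.14, 3.14, 3.14, 3.14].

### API

Orientations are given as a rotation vector (axis times angle).
In Python, from plant import env gives the robot as it stands.
- The arm moves only by the tool step_arm, never from a script. Its argument "plan" is a list of rows, each an object with "delta_pos": the shift along the tool's x, y, z in mm, a list of three; "turn": the turn, a rotation vector about the tool's x, y, z in degrees, a list of three. A call has 1 to 8 rows; each row shifts and turns the commanded pose from where the row before left it, along the tool's axes as they then stand; what a row does not reach is not made up. A row lasts 1/10 s, in which the tool goes at most 50 mm and 8.59 degrees, less where a joint would pass 70% of its speed; a pose out of reach is approached as far as the arm can. A call is refused whole if a number of a shift passes 50 or a number of a turn 8.59, either way. A call with a gripper value outside its range is refused whole. "grip" is the closure, from 0 (fully open) to 1 (shut), set as the call begins (left out, the last holds). The fingers move at their own pace and stop on an object; "newtons" is the grip in N (left out, the last holds). Time passes only in rows, so rows that do not move let the fingers close. It gives the time, the measured TCP pose, the force and the opening at its end, in the units of the state.
- env.read_state(): the state, without advancing time (a new reading comes with each control period).
- env.snapshot(name): name is "scene" or "top"; returns a dict with "frame" (384x512x3 uint8, red, green, blue), "K" (3x3 intrinsics, pixels), "D" ([k1, k2, p1, p2, k3] as OpenCV has them; the pictures are not rectified), "R" (3x3) and "t" (3): a world point X has camera coordinates R X + t. Camera axes: x right, y down, z forward; pixel columns grow to the right and rows downward; lengths in m; the calibration is good to about 2 mm. A picture is of the moment at which its call begins. There is no depth.
- env.finish_job(): hands the job in, once; it reports no verdict.
The state is a dict: "time_s": time; "joints": joint angles; "joint_vel": joint speeds; "joint_torque": joint torques, N m; "tcp_pos": TCP position; "orientation": TCP orientation; "ft_force": force on the tool from outside, world axes, zero at the start; "ft_torque": the same for the moment, N m; "width": opening from 0.0 (shut) to 1.0 (fully open).
Only numpy, scipy, OpenCV 4.12 (cv2) and the standard library are available. Lean on these libraries where they do the work, as an engineer would, in place of code of your own. Each camera call takes 0.05 s, during which the arm holds its last target.

## Working session

There is one attempt and no reset: what is moved stays moved. The work goes in short steps, Python scripts to look and compute and a tool call to move; the robot and the scene stay as the last step left them, time stands still between calls to the robot, and variables do not carry over. Pictures are saved under pics/ and viewed, and the job is handed in when it is done.

Besides the shell and the picture viewer there is one more tool, called after "Emit:" by a JSON object that holds its "method" and its "body". step_arm: Moves the arm, as the interface text tells. Its arguments: {"type":"object","properties":{"plan":{"type":"array","items":{"type":"object","properties":{"delta_pos":{"type":"array","items":{"type":"number"}},"turn":{"type":"array","items":{"type":"number"}}}}},"grip":{"type":"number"},"newtons":{"type":"number"}},"required":["plan"]}

```bash
mkdir -p pics; ls; python3 - <<'E'
from plant import env
import cv2,numpy as np
print(env.read_state(), env.grasp_offset)
for n in("scene","top"):
    s=env.snapshot(n); cv2.imwrite(f"pics/{n}0.png",s["frame"][:,:,::-1]); np.savez(f"{n}0.npz",**s)
    print(n,s["K"],s["D"],s["R"],s["t"],-s["R"].T@s["t"])
E
```

```text
pics
{'time_s': 0.0, 'joints': array([ 1.11997469e+00,  2.41462386e-01,  3.75891229e-03,  1.33521239e+00,
       -1.16048190e-05,  1.57079995e+00]), 'joint_vel': array([ 0.00124251,  0.00100471,  0.00096172, -0.00025964, -0.00043001,
       -0.00048621]), 'joint_torque': array([ 1.68877799e-03, -3.72314823e+01,  2.52410674e+01,  1.69034873e-02,
       -2.08711469e-05, -6.13941580e-06]), 'tcp_pos': array([0.21755791, 0.44942702, 0.20050159]), 'orientation': array([-0.70206914, -3.06166418,  0.00324873]), 'ft_force': array([ 0.01954774,  0.51996373, -0.17456899]), 'ft_torque': array([-0.00470843,  0.01559518,  0.00879476]), 'width': 1.0025645334602227} 0.0187
scene [[420.76638096   0.         264.05717397]
 [  0.         420.76638096 188.97799226]
 [  0.           0.           1.        ]] [-0.15953521  0.          0.          0.          0.        ] [[ 0.54608681 -0.83748702 -0.02011704]
 [-0.52319429 -0.32219962 -0.78895826]
 [ 0.6542606   0.44136482 -0.61411739]] [-0.47088696  0.26782269  0.86818298] [-0.17074946 -0.69125476  0.73499434]
top [[412.95828588   0.         256.44470137]
 [  0.         412.95828588 186.82327032]
 [  0.           0.           1.        ]] [0.0446847 0.        0.        0.        0.       ] [[-0.00296482 -0.99992068  0.01224071]
 [-0.99557901  0.00180232 -0.09391056]
 [ 0.09388104 -0.01246502 -0.99550539]] [-0.21590726  0.54772427  1.03343526] [ 0.44764268 -0.20399551  1.08287032]
```

```bash
python3 - <<'E'
import cv2
for n in("scene","top"):
    i=cv2.imread(f"pics/{n}0.png"); cv2.imwrite(f"pics/{n}0b.png",cv2.resize(i,(800,600),interpolation=cv2.INTER_CUBIC))
E
```

```text
(no output)
```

View pics/scene0b.png

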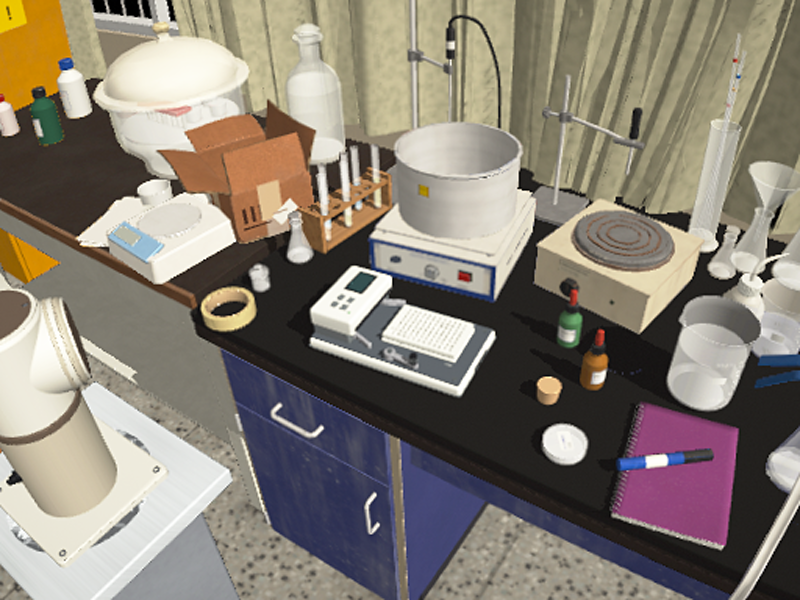

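View pics/top0b.png

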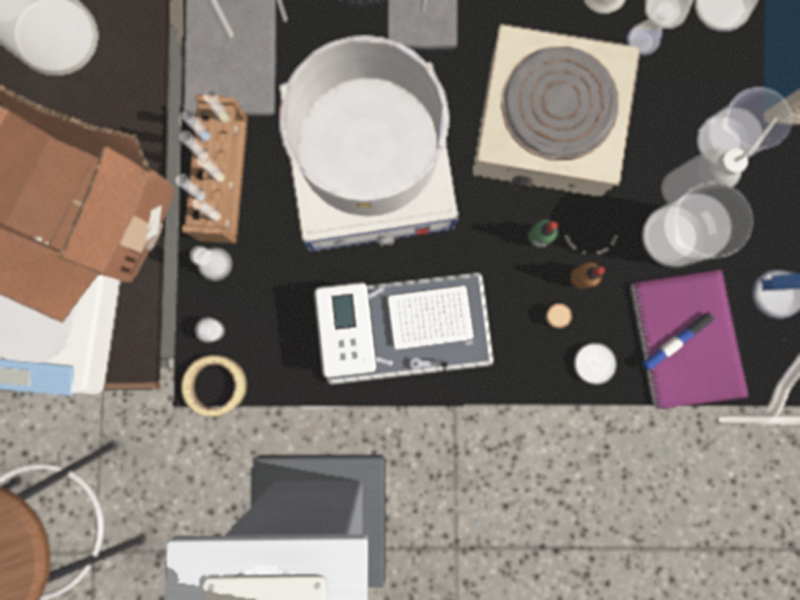

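The reader's bridge is at left (scaled top px ~345,330), the plate at ~(430,318), and the latch knob at ~(418,363) on the robot's side. So the loading direction is about world +y. Next I'll zoom in to measure.

```bash
python3 - <<'E'
import cv2
i=cv2.imread("pics/top0.png")[165:255,190:325]; cv2.imwrite("pics/topc.png",cv2.resize(i,None,fx=5.9,fy=5.9,interpolation=cv2.INTER_CUBIC))
i=cv2.imread("pics/scene0.png")[160:260,190:325]; cv2.imwrite("pics/scenec.png",cv2.resize(i,None,fx=5.9,fy=5.9,interpolation=cv2.INTER_CUBIC))
E
```

```text
(no output)
```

View pics/topc.png

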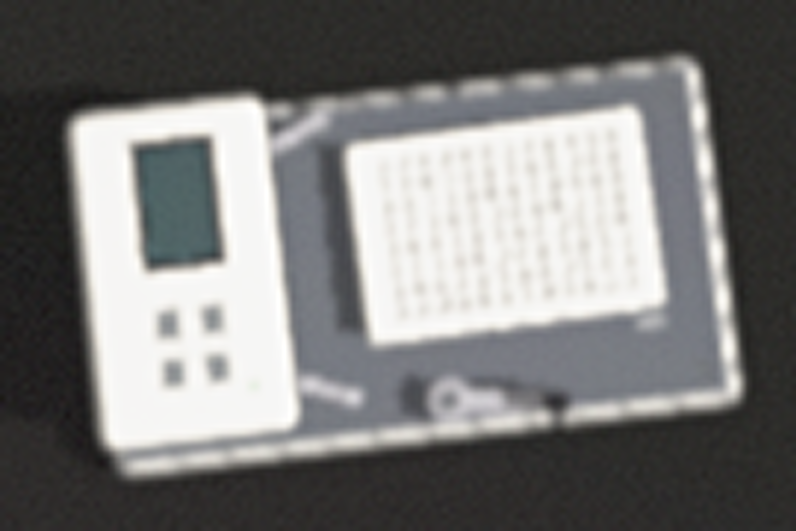

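View pics/scenec.png

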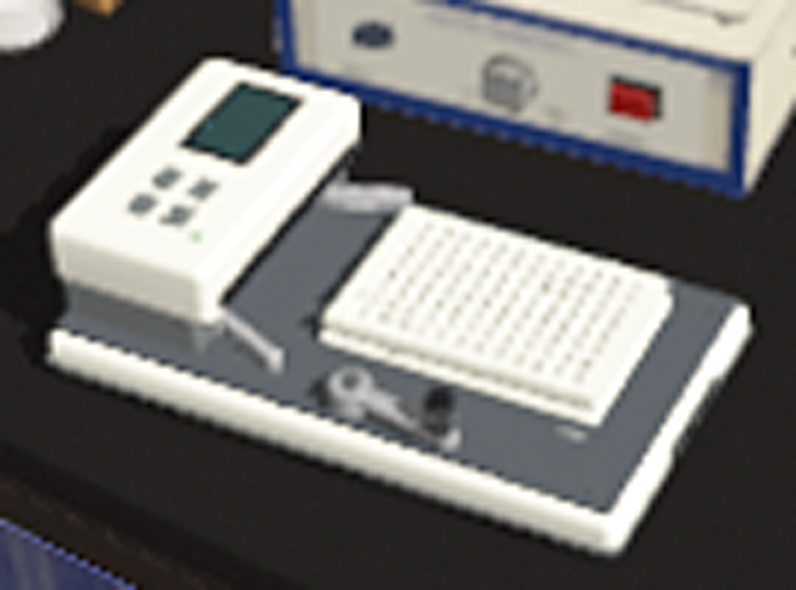

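```bash
cat > h.py <<'E'
import cv2,numpy as np
def load(n): return dict(np.load(n+".npz"))
def ray(s,uv,z):
    uv=np.asarray(uv,float).reshape(-1,1,2)
    p=cv2.undistortPoints(uv,s["K"],s["D"]).reshape(-1,2)
    d=np.c_[p,np.ones(len(p))]@s["R"]; c=-s["R"].T@s["t"]
    return c+d*((z-c[2])/d[:,2])[:,None]
def proj(s,X):
    return cv2.projectPoints(np.asarray(X,float).reshape(-1,1,3),cv2.Rodrigues(s["R"])[0],s["t"],s["K"],s["D"])[0].reshape(-1,2)
def tri(s1,u1,s2,u2):
    A=[];b=[]
    for s,u in((s1,u1),(s2,u2)):
        p=cv2.undistortPoints(np.array(u,float).reshape(1,1,2),s["K"],s["D"]).ravel()
        for k in(0,1):
            A.append(s["R"][k]-p[k]*s["R"][2]); b.append(p[k]*s["t"][2]-s["t"][k])
    x,r,_,_=np.linalg.lstsq(np.array(A),np.array(b),rcond=None); return x
E
python3 - <<'E'
from h import *
t=load("top0"); s=load("scene0")
ct=lambda p:[190+(p[0]+.5)/5.9-.5,165+(p[1]+.5)/5.9-.5]
cs=lambda p:[190+(p[0]+.5)/5.9-.5,160+(p[1]+.5)/5.9-.5]
pairs={"dispTL":((133,143),(240,82)),"dispTR":((209,137),(302,97)),"dispBR":((222,260),(250,163)),"dispBL":((146,270),(184,147)),
"plate farL(near robot)":((372,347),(322,325)),"plate far R":((347,145),(405,207)),"plate near R":((637,107),(670,283)),"plate near L":((667,303),(600,412)),
"boss":((450,400),(350,385)),"base nearL":((740,403),(615,545)),"base nearR":((692,57),(748,315)),"knob":((566,402),(440,395))}
for k,(a,b) in pairs.items(): print(k,(tri(t,ct(a),s,cs(b))*1000).round(1))
g=cv2.cvtColor(t["frame"],cv2.COLOR_RGB2GRAY)
m=(t["frame"].min(2)>170).astype(np.uint8)
# plate & bridge
c,_=cv2.findContours(m,cv2.RETR_EXTERNAL,cv2.CHAIN_APPROX_NONE)
for k in c:
    if cv2.contourArea(k)<300: continue
    x,y,w,h=cv2.boundingRect(k); print(x,y,w,h,cv2.contourArea(k))
    if 200<x<300 and y>160 and y<260 and w<100:
        for z in(.0444,.08):
            P=ray(t,k.reshape(-1,2),z)[:,:2]*1000
            r=cv2.minAreaRect(P.astype(np.float32)); print(z,r)
E
```

```text
dispTL [ 536.8 -107.8   80.1]
dispTR [ 539.5 -139.7   82.1]
dispBR [ 489.6 -146.1   80.1]
dispBL [ 485.2 -114.2   79.1]
plate farL(near robot) [ 453.9 -207.6   42. ]
plate far R [ 538.9 -195.4   43.1]
plate near R [ 555.5 -320.5   42.5]
plate near L [ 472.  -333.3   39.8]
boss [ 430.6 -239.6   41.7]
base nearL [ 428.8 -366.5   19. ]
base nearR [ 579.9 -347.4   18.6]
knob [ 429.3 -286.4   60.4]
106 344 130 40 4164.5
369 221 25 24 448.5
249 183 54 41 1685.0
0.0444 ((505.2302551269531, -264.3360900878906), (87.43846130371094, 128.39353942871094), 7.519513130187988)
0.08 ((503.2560729980469, -262.26751708984375), (84.44095611572266, 123.99212646484375), 7.519548416137695)
202 182 49 59 1829.5
0.0444 ((486.9418029785156, -140.82290649414062), (143.00115966796875, 109.26280975341797), 6.422491073608398)
0.08 ((485.5946044921875, -142.98855590820312), (138.0989227294922, 105.51714324951172), 6.4224934577941895)
0 176 76 77 3139.0
413 125 43 42 1009.5
448 70 41 49 708.0
180 23 113 131 11451.5
307 17 111 100 7775.5
446 0 36 18 469.5
0 0 61 45 2153.5
```

```bash
python3 - <<'E'
from h import *
t=load("top0"); s=load("scene0")
g=cv2.cvtColor(t["frame"],cv2.COLOR_RGB2GRAY).astype(float)
def edge(p0,p1,nrm,lo,z,L=8):
    # scan along normal (pixels) for last half-crossing from inside->outside; p's in crop px
    ct=lambda p:np.array([190+(p[0]+.5)/5.9-.5,165+(p[1]+.5)/5.9-.5])
    a,b=ct(p0),ct(p1); pts=[]
    for f in np.linspace(0,1,25):
        c=a+(b-a)*f; r=np.arange(-L,L+.01,.1)
        q=(c+np.outer(r,nrm)).astype(np.float32)
        v=cv2.remap(g.astype(np.float32),q[:,0].reshape(1,-1),q[:,1].reshape(1,-1),cv2.INTER_LINEAR).ravel()
        i=np.where(v>lo)[0]
        if len(i): pts.append(q[i[-1]])
    P=ray(t,pts,z)[:,:2]*1000
    vx,vy,x0,y0=cv2.fitLine(P.astype(np.float32),cv2.DIST_HUBER,0,.01,.01).ravel()
    res=(P-[x0,y0])@[-vy,vx]
    print("line ang",np.degrees(np.arctan2(vy,vx)).round(2),"pt",x0.round(1),y0.round(1),"std",res.std().round(2))
    return np.array([vx,vy]),np.array([x0,y0])
n=np.array([.99,-.125])
R_=edge((700,100),(735,370),(.99,-.13),130,.03,4)
B_=edge((330,452),(720,406),(.13,.99),130,.03,3)
T_=edge((330,95),(650,62),(-.13,-.99),130,.03,2.5)
BL=edge((75,150),(98,420),(-.99,.13),130,.08,4)
BT=edge((90,105),(250,95),(-.1,-.99),130,.08,4)
BB=edge((130,450),(280,430),(.1,.99),190,.08,1.5)
PN=edge((643,140),(663,280),(.99,-.13),190,.0444,3)
PF=edge((350,170),(370,320),(-.99,.13),170,.0444,3)
PT=edge((370,138),(620,110),(-.13,-.99),170,.0444,3)
PB=edge((390,345),(650,310),(.13,.99),170,.0444,3)
E
```

```text
line ang 6.44 pt 504.4 -358.5 std 0.36
line ang -83.48 pt 416.8 -258.2 std 0.2
line ang -83.62 pt 568.5 -259.6 std 0.96
line ang 6.51 pt 481.5 -89.1 std 0.1
line ang -83.6 pt 554.5 -127.2 std 0.19
line ang -83.22 pt 416.9 -144.7 std 0.23
line ang 7.43 pt 508.6 -328.0 std 0.17
line ang 7.46 pt 496.5 -200.6 std 0.12
line ang -82.39 pt 549.9 -268.1 std 0.17
line ang -82.61 pt 461.4 -268.3 std 1.15
```

Both views agree on the heights: bridge top about 80 mm, plate top about 43 mm, knob about 60 mm. Results:
- **Reader:** origin about (493, -204) mm, x axis at 96.5°.
- **Plate:** in reader axes, centre (-61.6, -5.4), about 1° crooked.
- **Latch:** about -0.14 rad.

Moving over, high up.

Emit:
{"method": "step_arm", "body": {"plan": [{"delta_pos": [0,0,-25],"turn": [0,0,0]},{"delta_pos": [-20,-20,-25],"turn": [0,0,0]},{"delta_pos": [-34,-33,0],"turn": [0,0,0]},{"delta_pos": [-34,-33,0],"turn": [0,0,0]},{"delta_pos": [-34,-33,0],"turn": [0,0,0]},{"delta_pos": [-34,-33,0],"turn": [0,0,0]},{"delta_pos": [-34,-33,0],"turn": [0,0,0]},{"delta_pos": [-34,-33,0],"turn": [0,0,0]}], "grip": 0.5, "newtons": 60}}

```text
time_s: 0.9
tcp_pos: [0.3244, 0.1544, 0.2512]
orientation: [0.701, 3.062, -0.0]
ft_force: [1.3, 0.8, -0.1]
width: 0.494
```

Emit:
{"method": "step_arm", "body": {"plan": [{"delta_pos": [-35,-33.5,0],"turn": [0,0,0]},{"delta_pos": [-35,-33.5,0],"turn": [0,0,0]},{"delta_pos": [-35,-33.5,0],"turn": [0,0,0]},{"delta_pos": [-35,-33.5,0],"turn": [0,0,0]},{"delta_pos": [-35,-33.5,0],"turn": [0,0,0]},{"delta_pos": [-35,-33.5,0],"turn": [0,0,0]},{"delta_pos": [-35,-33.5,0],"turn": [0,0,0]},{"delta_pos": [-35,-33.5,0],"turn": [0,0,0]}]}}

```text
time_s: 1.7
tcp_pos: [0.4598, -0.209, 0.251]
orientation: [-0.703, -3.061, -0.001]
ft_force: [0.2, -0.3, 1.0]
width: 0.5
```

Emit:
{"method": "step_arm", "body": {"plan": [{"delta_pos": [-35,-33.5,0],"turn": [0,0,0]},{"delta_pos": [0,0,0],"turn": [0,0,8.2]},{"delta_pos": [0,0,0],"turn": [0,0,8.2]},{"delta_pos": [0,0,0],"turn": [0,0,8.2]},{"delta_pos": [0,0,0],"turn": [0,0,8.2]},{"delta_pos": [0,0,0],"turn": [0,0,8.2]},{"delta_pos": [0,0,0],"turn": [0,0,8.2]},{"delta_pos": [0,0,0],"turn": [0,0,8.2]}]}}

```text
time_s: 2.5
tcp_pos: [0.4763, -0.2522, 0.2508]
orientation: [-2.092, -2.342, 0.001]
ft_force: [-0.4, -0.6, -0.6]
width: 0.502
```

```bash
cat >> h.py <<'E'
O=np.array([.4929,-.2037]); PSI=np.radians(96.5)
EX=np.array([np.cos(PSI),np.sin(PSI)]); EY=np.array([-EX[1],EX[0]])
def r2w(x,y): return O+(EX*x+EY*y)/1000
def w2r(p): d=(np.asarray(p)[:2]-O)*1000; return d@EX,d@EY
def stat(env):
    from scipy.spatial.transform import Rotation as Ro
    st=env.read_state(); M=Ro.from_rotvec(st["orientation"]).as_matrix()
    print("t",st["time_s"],"tcp",(st["tcp_pos"]*1000).round(1),"reader xy",np.round(w2r(st["tcp_pos"]),1),"F",st["ft_force"].round(2),"w",st["width"].round(3))
    for i,n in enumerate("xyz"):
        v=M[:,i]; print(n,v.round(4),"reader-frame",np.round([v[:2]@EX,v[:2]@EY],4))
    print("j",st["joints"].round(3)); return st,M
E
python3 - <<'E'
from h import *; from plant import env
stat(env)
s=env.snapshot("scene"); cv2.imwrite("pics/s1.png",cv2.resize(s["frame"][:,:,::-1],(800,600)))
E
```

```text
Traceback (most recent call last):
  File "h.py", line 24, in stat
    print("t",st["time_s"],"tcp",(st["tcp_pos"]*1000).round(1),"reader xy",np.round(w2r(st["tcp_pos"]),1),"F",st["ft_force"].round(2),"w",st["width"].round(3))
                                                                                                                                          ^^^^^^^^^^^^^^^^^
AttributeError: 'float' object has no attribute 'round'
```

```bash
sed -i 's/st\["width"\].round(3)/round(st["width"],3)/' h.py
python3 - <<'E'
from h import *; from plant import env
stat(env)
s=env.snapshot("scene"); cv2.imwrite("pics/s1.png",cv2.resize(s["frame"][:,:,::-1],(800,600)))
E
```

```text
t 2.5 tcp [ 476.3 -252.2  250.8] reader xy [-46.4  22. ] F [-0.37 -0.57 -0.56] w 0.502
x [-1.120e-01  9.937e-01  8.000e-04] reader-frame [ 1.     -0.0012]
y [ 0.9937  0.112  -0.0012] reader-frame [-0.0012 -1.    ]
z [-1.3e-03  7.0e-04 -1.0e+00] reader-frame [0.0008 0.0012]
j [-0.487  0.307  0.221  1.487  0.     0.972]
```

View pics/s1.png

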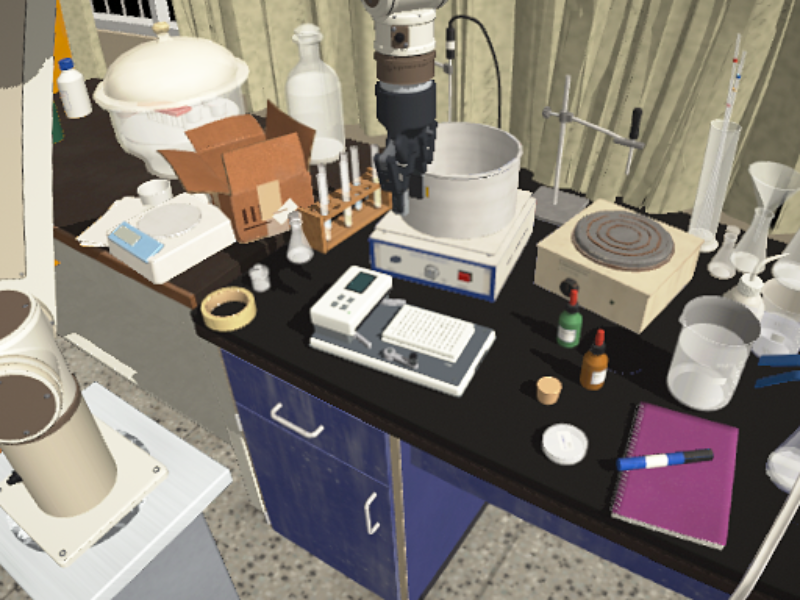

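Emit:
{"method": "step_arm", "body": {"plan": [{"delta_pos": [-30,7,20],"turn": [0,0,0]},{"delta_pos": [-40,10,30],"turn": [0,0,0]},{"delta_pos": [-30,10,40],"turn": [0,0,0]},{"delta_pos": [-3,0,40],"turn": [0,0,0]},{"delta_pos": [0,0,35],"turn": [0,0,0]},{"delta_pos": [0,0,20],"turn": [0,0,0]},{"delta_pos": [0,0,0],"turn": [0,0,0]}]}}

```text
time_s: 3.25
tcp_pos: [0.5119, -0.3482, 0.063]
orientation: [-2.078, -2.344, 0.002]
ft_force: [-0.8, 1.0, -0.4]
width: 0.505
```

```bash
cat > look.py <<'E'
import sys
from h import *; from plant import env
stat(env)
k=sys.argv[1]
for n,(y,x,h,w) in(("top",(160,190,100,145)),("scene",(150,190,115,150))):
    s=env.snapshot(n); np.savez(n+k+".npz",**s)
    f=s["frame"][y:y+h,x:x+w,::-1]; cv2.imwrite(f"pics/{n}{k}.png",cv2.resize(f,None,fx=5,fy=5,interpolation=cv2.INTER_CUBIC))
E
python3 look.py 2
```

```text
t 3.25 tcp [ 511.9 -348.2   63. ] reader xy [-145.7   -2.5] F [-0.82  0.97 -0.37] w 0.505
x [-0.1196  0.9928  0.0063] reader-frame [1.     0.0065]
y [ 0.9928  0.1197 -0.0072] reader-frame [ 0.0065 -1.    ]
z [-0.0079  0.0054 -1.    ] reader-frame [0.0062 0.0072]
j [-0.597  0.568  0.13   1.142  0.     0.854]
```

View pics/scene2.png

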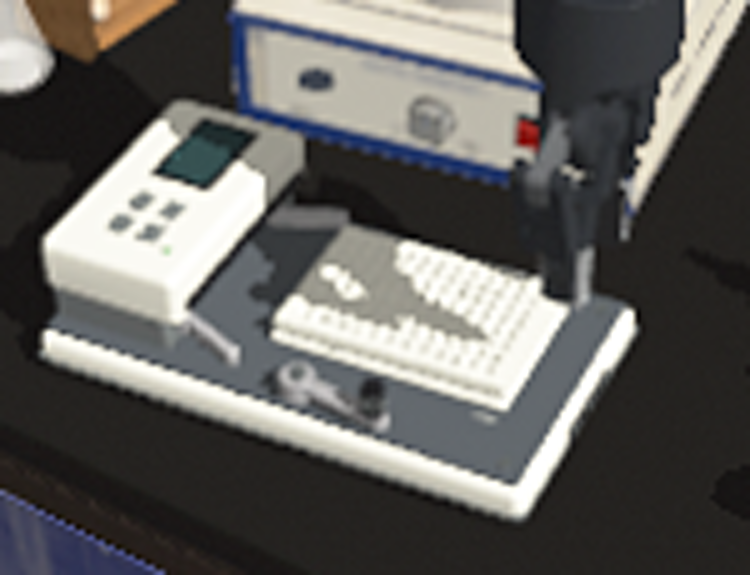

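View pics/top2.png

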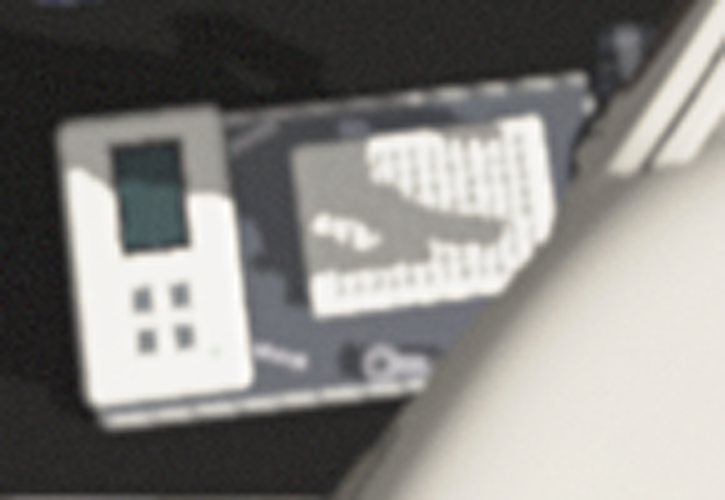

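```bash
python3 - <<'E'
from h import *
s=load("scene2")
for y in(-38,-24,0,19,33):
  for x in (-157,-135):
    for z in(.063,.07): 
      p=proj(s,[*r2w(x,y-2.5),z])[0]; print(y,x,z,((p-[190,150])*5).round())
i=cv2.resize(s["frame"][140:220,270:340,::-1],None,fx=8,fy=8,interpolation=cv2.INTER_CUBIC); cv2.imwrite("pics/f2.png",i)
E
```

```text
-38 -157 0.063 [626. 285.]
-38 -157 0.07 [627. 274.]
-38 -135 0.063 [585. 273.]
-38 -135 0.07 [586. 262.]
-24 -157 0.063 [616. 302.]
-24 -157 0.07 [617. 291.]
-24 -135 0.063 [574. 289.]
-24 -135 0.07 [575. 278.]
0 -157 0.063 [598. 331.]
0 -157 0.07 [598. 320.]
0 -135 0.063 [555. 318.]
0 -135 0.07 [556. 308.]
19 -157 0.063 [583. 355.]
19 -157 0.07 [583. 344.]
19 -135 0.063 [540. 342.]
19 -135 0.07 [540. 331.]
33 -157 0.063 [571. 374.]
33 -157 0.07 [572. 363.]
33 -135 0.063 [528. 360.]
33 -135 0.07 [529. 349.]
```

View pics/f2.png

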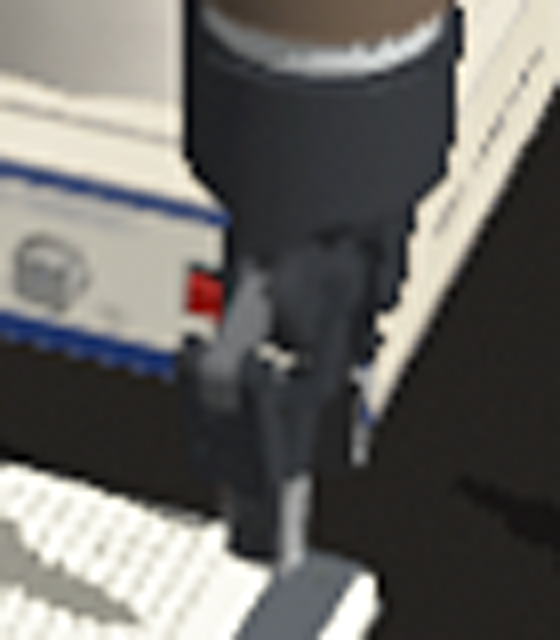

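```bash
python3 - <<'E'
from h import *
from plant import env
s=load("scene2");t=load("top2")
for nm,p in(("near",(584,306)),("far",(625,239)),("near dark",(555,305))):
  uv=[190+p[0]/5,150+p[1]/5]
  for z in(.063,.075,.09): print(nm,z,np.round(w2r(ray(s,uv,z)[0]),1))
for q in((-155,81,.03),(-155,-69,.03),(115,69,.08),(-125.5,37.5,.0444)):
  X=[*r2w(q[0],q[1]),q[2]]; print(q,"scene",((proj(s,X)[0]-[190,150])*5).round(),"top",((proj(t,X)[0]-[190,160])*5).round())
for y in(-33,-21,21,33):
  X=[*r2w(-146,y-2.5),.063]; print("top finger",y,((proj(t,X)[0]-[190,160])*5).round())
a=t["frame"][140:200,280:370,::-1]; cv2.imwrite("pics/ft2.png",cv2.resize(a,None,fx=8,fy=8,interpolation=cv2.INTER_CUBIC))
E
```

```text
near 0.063 [-144.1  -16.9]
near 0.075 [-148.8   -3.8]
near 0.09 [-154.7   12.5]
far 0.063 [-143.4  -73.7]
far 0.075 [-148.2  -59.6]
far 0.09 [-154.1  -42. ]
near dark 0.063 [-131.   -11.6]
near dark 0.075 [-136.     1.4]
near dark 0.09 [-142.2   17.6]
(-155, 81, 0.03) scene [523. 492.] top [628. 363.]
(-155, -69, 0.03) scene [639. 300.] top [590.  72.]
(115, 69, 0.08) scene [ 37. 237.] top [ 85. 406.]
(-125.5, 37.5, 0.0444) scene [503. 392.] top [563. 284.]
top finger -33 [590. 132.]
top finger -21 [593. 156.]
top finger 21 [604. 240.]
top finger 33 [607. 264.]
```

View pics/ft2.png

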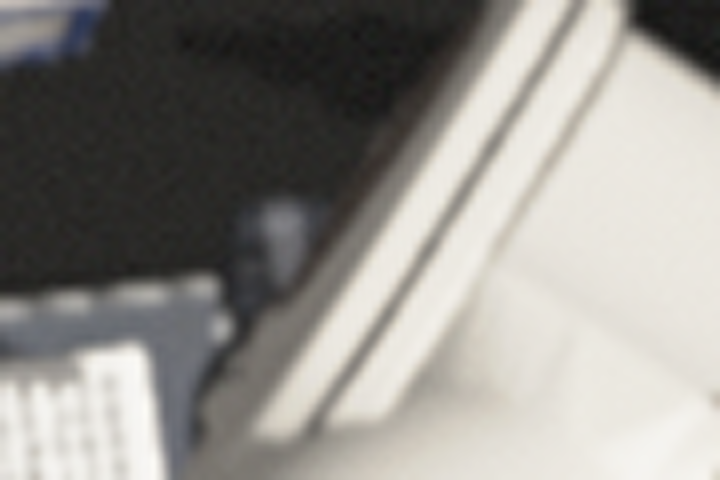

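```bash
python3 - <<'E'
from h import *
s=load("scene0")
for y in(-28,0,28):
  for z in(.251,.264,.29): print(y,z,(proj(s,[*r2w(-46.4,22+y),z])[0]*800/512).round())
i=cv2.imread("pics/s1.png")[80:240,350:470]; cv2.imwrite("pics/s1c.png",cv2.resize(i,None,fx=4,fy=4,interpolation=cv2.INTER_CUBIC))
E
```

```text
-28 0.251 [418. 215.]
-28 0.264 [418. 208.]
-28 0.29 [418. 191.]
0 0.251 [409. 225.]
0 0.264 [409. 217.]
0 0.29 [409. 200.]
28 0.251 [400. 235.]
28 0.264 [400. 227.]
28 0.29 [399. 210.]
```

View pics/s1c.png

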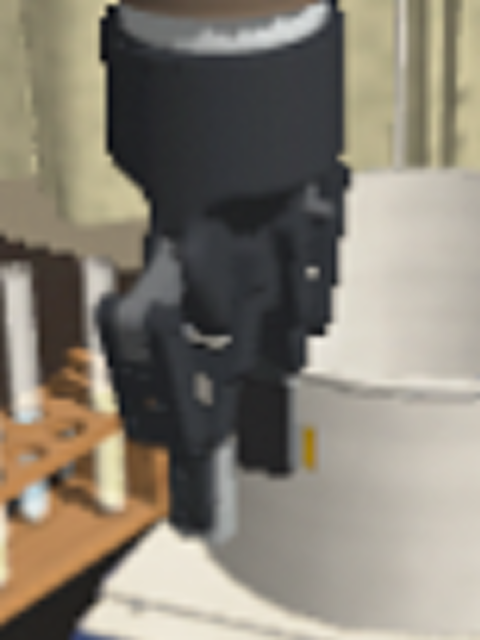

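The picture suggests the half-open fingertips sit about 30 mm above the TCP, more than the text says. I'll go down in stages, watching force and pictures.

Emit:
{"method": "step_arm", "body": {"plan": [{"delta_pos": [-2,3,12],"turn": [0,0,0]},{"delta_pos": [0,0,11],"turn": [0,0,0]},{"delta_pos": [0,0,0],"turn": [0,0,0]}]}}

```text
time_s: 3.65
tcp_pos: [0.5175, -0.3512, 0.0434]
orientation: [-2.084, -2.347, 0.0]
ft_force: [-0.4, -0.2, -0.8]
width: 0.499
```

```bash
python3 look.py 3; python3 - <<'E'
from h import *
s=load("scene3")
i=cv2.resize(s["frame"][140:220,250:350,::-1],None,fx=8,fy=8,interpolation=cv2.INTER_CUBIC); cv2.imwrite("pics/f3.png",i)
E
```

```text
t 3.65 tcp [ 517.5 -351.2   43.4] reader xy [-149.3   -7.8] F [-0.42 -0.22 -0.81] w 0.499
x [-0.1183  0.993   0.0015] reader-frame [1.     0.0052]
y [ 0.993   0.1183 -0.0018] reader-frame [ 0.0052 -1.    ]
z [-0.0019  0.0013 -1.    ] reader-frame [0.0015 0.0018]
j [-0.596  0.591  0.115  1.097 -0.     0.856]
```

View pics/f3.png

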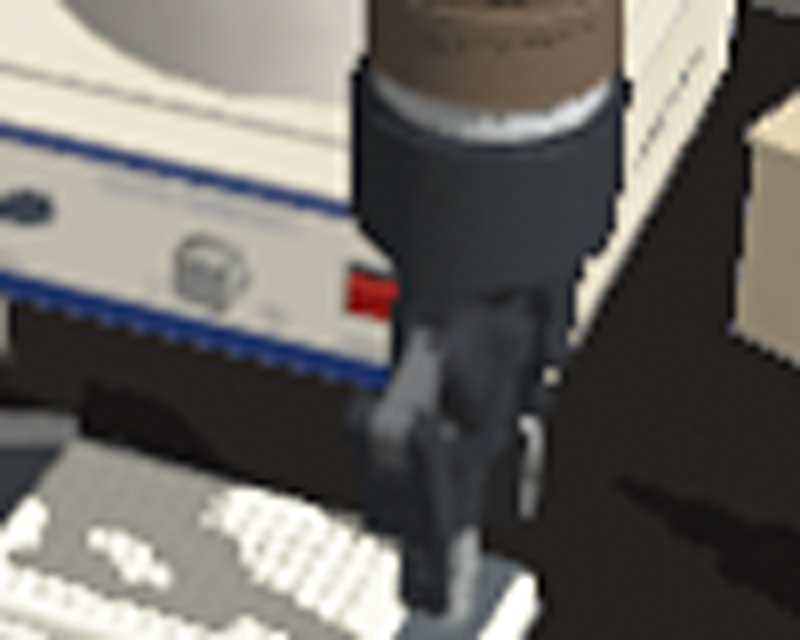

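```bash
python3 - <<'E'
from h import *
s=load("scene3")
for z in(.043,.05,.06,.07,.08):
  print(z,[np.round(w2r(ray(s,p,z)[0]),1) for p in((301,216),(307,216),(316,204.4))])
E
```

```text
0.043 [array([-130. ,  -15.8]), array([-143.5,  -22.1]), array([-147.5,  -73.2])]
0.05 [array([-132.8,   -8.4]), array([-146.1,  -14.6]), array([-150.2,  -65.3])]
0.06 [array([-136.9,    2.2]), array([-150.,   -4.]), array([-153.9,  -53.9])]
0.07 [array([-140.9,   12.7]), array([-153.8,    6.7]), array([-157.7,  -42.5])]
0.08 [array([-145. ,   23.3]), array([-157.7,   17.3]), array([-161.5,  -31.1])]
```

Emit:
{"method": "step_arm", "body": {"plan": [{"delta_pos": [0,-2,8],"turn": [0,0,0]},{"delta_pos": [0,0,0],"turn": [0,0,0]}]}}

```text
time_s: 3.95
tcp_pos: [0.5155, -0.3517, 0.0359]
orientation: [-2.085, -2.348, 0.001]
ft_force: [-0.0, 0.1, 0.3]
width: 0.5
```

```bash
python3 look.py 4; python3 - <<'E'
from h import *
s=load("scene4")
i=cv2.resize(s["frame"][165:245,250:350,::-1],None,fx=8,fy=8,interpolation=cv2.INTER_CUBIC); cv2.imwrite("pics/f4.png",i)
E
```

```text
t 3.95 tcp [ 515.5 -351.7   35.9] reader xy [-149.6   -5.7] F [-0.02  0.15  0.28] w 0.5
x [-0.1178  0.993   0.001 ] reader-frame [1.     0.0047]
y [ 0.993   0.1178 -0.0013] reader-frame [ 0.0047 -1.    ]
z [-1.4e-03  8.0e-04 -1.0e+00] reader-frame [0.001  0.0013]
j [-0.599  0.595  0.1    1.078 -0.     0.854]
```

View pics/f4.png

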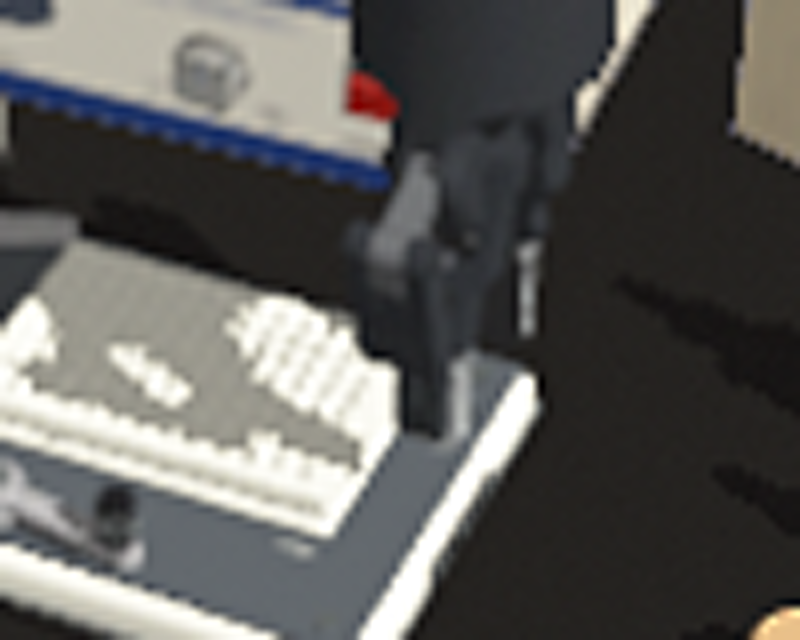

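Emit:
{"method": "step_arm", "body": {"plan": [{"delta_pos": [0,0,-10],"turn": [0,0,0]},{"delta_pos": [0,0,0],"turn": [0,0,0]},{"delta_pos": [0,0,0],"turn": [0,0,0]},{"delta_pos": [0,0,0],"turn": [0,0,0]}], "grip": 1}}

```text
time_s: 4.45
tcp_pos: [0.5164, -0.3521, 0.0471]
orientation: [2.086, 2.348, 0.0]
ft_force: [0.7, 0.1, 0.5]
width: 0.002
```

```bash
python3 look.py 5; python3 - <<'E'
from h import *
s=load("scene5")
i=cv2.resize(s["frame"][165:245,250:350,::-1],None,fx=8,fy=8,interpolation=cv2.INTER_CUBIC); cv2.imwrite("pics/f5.png",i)
for z in(.03,.045,.06,.07,.08):
  print(z,[(proj(s,[*r2w(-149.6,y),z])[0]-[250,165])*8 for y in(-5.5,)])
E
```

```text
t 4.45 tcp [ 516.4 -352.1   47.1] reader xy [-150.2   -6.6] F [0.7  0.06 0.51] w 0.002
x [-1.179e-01  9.930e-01 -4.000e-04] reader-frame [1.     0.0047]
y [9.930e-01 1.179e-01 4.000e-04] reader-frame [ 0.0047 -1.    ]
z [ 4.e-04 -3.e-04 -1.e+00] reader-frame [-0.0004 -0.0004]
j [-0.598  0.585  0.115  1.1   -0.     0.854]
0.03 [array([452.35632129, 477.74183881])]
0.045 [array([454.51543613, 441.52924052])]
0.06 [array([456.70164451, 404.63093617])]
0.07 [array([458.1742463 , 379.64362138])]
0.08 [array([459.65899876, 354.34022709])]
```

View pics/f5.png

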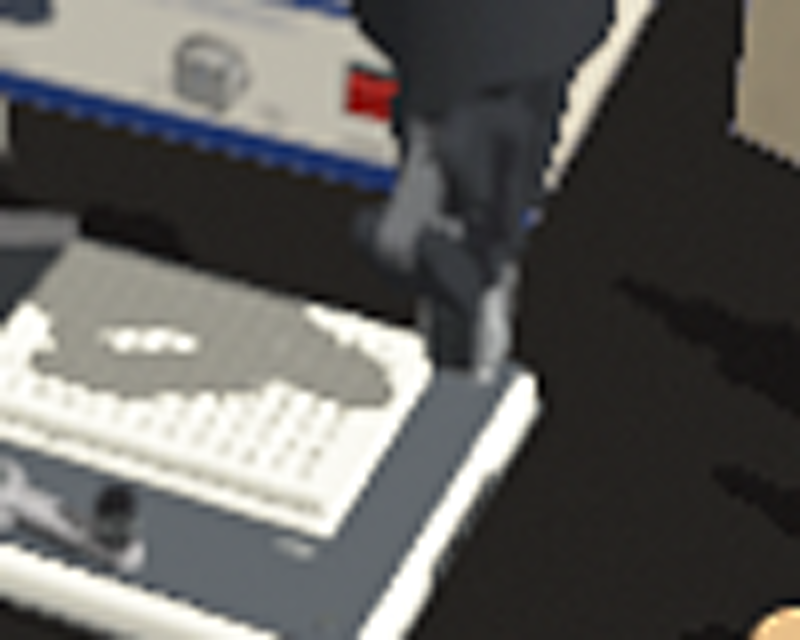

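The picture shows the shut tips near z≈70 mm, while the TCP reads 47 mm. A gentle touch on the deck will settle it.

Emit:
{"method": "step_arm", "body": {"plan": [{"delta_pos": [0,0,8],"turn": [0,0,0]},{"delta_pos": [0,0,5],"turn": [0,0,0]},{"delta_pos": [0,0,0],"turn": [0,0,0]}]}}

```text
time_s: 4.85
tcp_pos: [0.5152, -0.3513, 0.032]
orientation: [-2.084, -2.346, 0.001]
ft_force: [-0.2, 0.0, 0.8]
width: 0.001
```

Emit:
{"method": "step_arm", "body": {"plan": [{"delta_pos": [0,0,2],"turn": [0,0,0]},{"delta_pos": [0,0,0],"turn": [0,0,0]}]}}

```text
time_s: 5.05
tcp_pos: [0.5162, -0.352, 0.0314]
orientation: [-2.086, -2.348, 0.0]
ft_force: [0.5, 0.1, 0.1]
width: -0.0
```

Emit:
{"method": "step_arm", "body": {"plan": [{"delta_pos": [0,0,2],"turn": [0,0,0]},{"delta_pos": [0,0,0],"turn": [0,0,0]}]}}

```text
time_s: 5.25
tcp_pos: [0.5162, -0.352, 0.0296]
orientation: [-2.086, -2.349, 0.0]
ft_force: [0.8, -0.5, -0.7]
width: 0.003
```

Emit:
{"method": "step_arm", "body": {"plan": [{"delta_pos": [0,0,3],"turn": [0,0,0]},{"delta_pos": [0,0,0],"turn": [0,0,0]}]}}

```text
time_s: 5.45
tcp_pos: [0.5161, -0.3519, 0.0264]
orientation: [-2.086, -2.348, 0.0]
ft_force: [0.3, 0.2, 0.6]
width: 0.0
```

```bash
python3 look.py 6; python3 - <<'E'
from h import *
s=load("scene6")
i=cv2.resize(s["frame"][165:245,250:350,::-1],None,fx=8,fy=8,interpolation=cv2.INTER_CUBIC); cv2.imwrite("pics/f6.png",i)
E
```

```text
t 5.45 tcp [ 516.1 -351.9   26.4] reader xy [-149.8   -6.2] F [0.27 0.21 0.61] w 0.0
x [-1.179e-01  9.930e-01  4.000e-04] reader-frame [1.     0.0047]
y [ 9.930e-01  1.179e-01 -5.000e-04] reader-frame [ 0.0047 -1.    ]
z [-5.e-04  4.e-04 -1.e+00] reader-frame [0.0004 0.0005]
j [-0.598  0.604  0.09   1.057  0.     0.854]
```

View pics/f6.png

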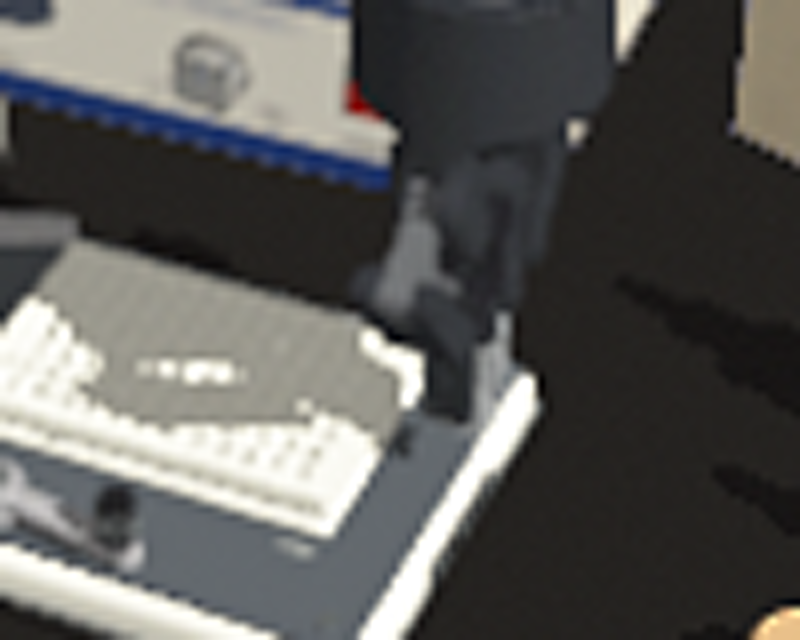

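Emit:
{"method": "step_arm", "body": {"plan": [{"delta_pos": [0,0,0],"turn": [0,0,0]},{"delta_pos": [0,0,6],"turn": [0,0,0]},{"delta_pos": [0,0,8],"turn": [0,0,0]},{"delta_pos": [0,0,6],"turn": [0,0,0]},{"delta_pos": [0,0,0],"turn": [0,0,0]}], "grip": 0.5}}

```text
time_s: 6.05
tcp_pos: [0.5151, -0.3513, 0.005]
orientation: [-2.084, -2.346, 0.001]
ft_force: [-0.5, 0.2, -0.7]
width: 0.501
```

```bash
python3 look.py 7; python3 - <<'E'
from h import *
s=load("scene7")
i=cv2.resize(s["frame"][165:245,250:350,::-1],None,fx=8,fy=8,interpolation=cv2.INTER_CUBIC); cv2.imwrite("pics/f7.png",i)
for y in(-40,-26,14,28):
  for x in (-160.8,-138.8):
   print(y,x,[((proj(s,[*r2w(x,y),z])[0]-[250,165])*8).round() for z in(.03,.04)])
E
```

```text
t 6.05 tcp [ 515.1 -351.3    5. ] reader xy [-149.1   -5.4] F [-0.48  0.19 -0.67] w 0.501
x [-0.1179  0.993   0.0021] reader-frame [1.     0.0047]
y [ 0.993   0.1179 -0.0024] reader-frame [ 0.0047 -1.    ]
z [-0.0026  0.0018 -1.    ] reader-frame [0.0021 0.0024]
j [-0.598  0.626  0.066  1.015 -0.     0.854]
-40 -160.8 [array([527., 420.]), array([529., 396.])]
-40 -138.8 [array([462., 401.]), array([463., 377.])]
-26 -160.8 [array([511., 448.]), array([512., 423.])]
-26 -138.8 [array([445., 427.]), array([446., 403.])]
14 -160.8 [array([462., 528.]), array([464., 504.])]
14 -138.8 [array([395., 507.]), array([396., 483.])]
28 -160.8 [array([445., 557.]), array([446., 533.])]
28 -138.8 [array([377., 536.]), array([378., 512.])]
```

View pics/f7.png

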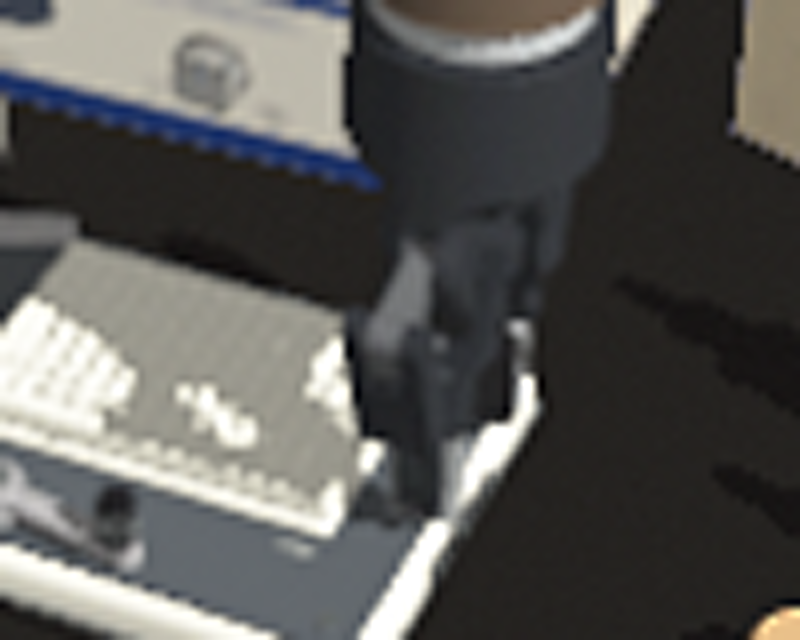

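Emit:
{"method": "step_arm", "body": {"plan": [{"delta_pos": [0,0,5],"turn": [0,0,0.27]},{"delta_pos": [5,0,1],"turn": [0,0,0]},{"delta_pos": [5,0,0],"turn": [0,0,0]},{"delta_pos": [4,0,0],"turn": [0,0,0]},{"delta_pos": [4,0,0],"turn": [0,0,0]},{"delta_pos": [4,0,0],"turn": [0,0,0]},{"delta_pos": [0,0,0],"turn": [0,0,0]}]}}

```text
time_s: 6.85
tcp_pos: [0.5139, -0.3295, 0.001]
orientation: [2.091, 2.345, 0.0]
ft_force: [-0.5, 0.7, -0.2]
width: 0.504
```

```bash
python3 look.py 8
```

```text
t 6.85 tcp [ 513.9 -329.5    1. ] reader xy [-127.4   -6.6] F [-0.46  0.75 -0.21] w 0.504
x [-1.139e-01  9.935e-01  1.000e-04] reader-frame [1.e+00 7.e-04]
y [9.935e-01 1.139e-01 2.000e-04] reader-frame [ 7.e-04 -1.e+00]
z [ 2.e-04  1.e-04 -1.e+00] reader-frame [ 0.0001 -0.0002]
j [-0.57   0.605  0.016  0.982  0.     0.886]
```

View pics/scene8.png

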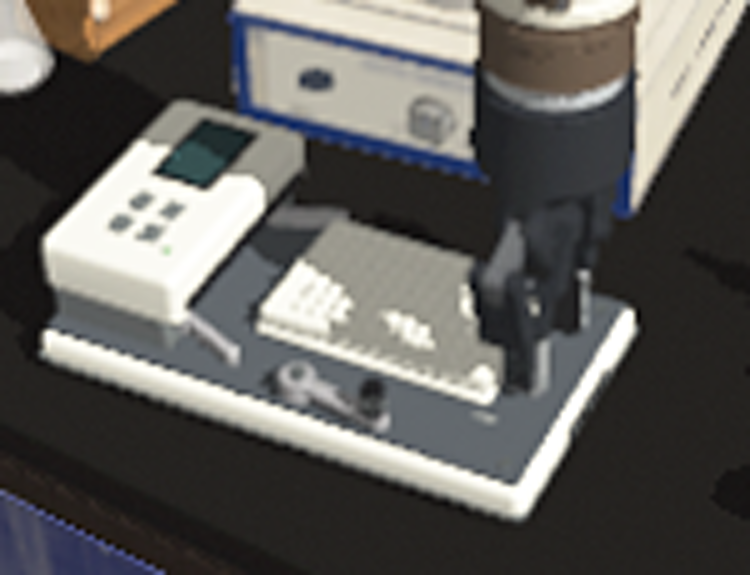

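View pics/top8.png

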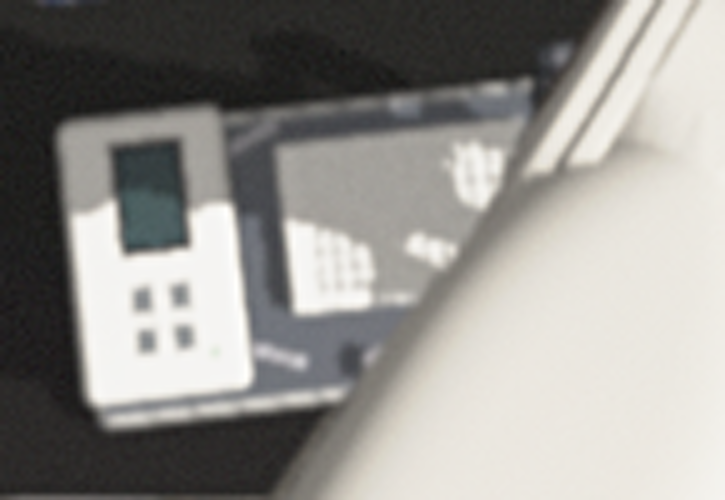

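```bash
cat > plate.py <<'E'
import sys
from h import *
# corners of far edge in 5x top crop -> reader coords at z=.0444
def far(k,c1,c2):
    t=load("top"+k)
    P=[w2r(ray(t,[190+(p[0]+.5)/5-.5,160+(p[1]+.5)/5-.5],.0444)[0]) for p in(c1,c2)]
    P=np.array(P); m=P.mean(0); d=P[1]-P[0]
    print("R",P[0].round(1),"L",P[1].round(1),"mid",m.round(1),"yaw deg",np.degrees(np.arctan2(-d[0],d[1])).round(2),"centre",(m-[63.9,0]).round(1),"width",np.hypot(*d).round(1))
a=sys.argv; far(a[1],eval(a[2]),eval(a[3]))
E
python3 plate.py 2 "(292,148)" "(312,319)"; python3 plate.py 8 "(275,146)" "(293,315)"
```

```text
R [  2.7 -47.3] L [ 2.6 39.3] mid [ 2.6 -4. ] yaw deg 0.09 centre [-61.3  -4. ] width 86.6
R [ 11.1 -49.3] L [11.8 36.2] mid [11.4 -6.6] yaw deg -0.46 centre [-52.5  -6.6] width 85.5
```

Emit:
{"method": "step_arm", "body": {"plan": [{"delta_pos": [3.5,-1,0],"turn": [0,0,0]},{"delta_pos": [3.5,-1.2,0],"turn": [0,0,0]},{"delta_pos": [3.5,-1.2,0],"turn": [0,0,0]},{"delta_pos": [3.5,-1.2,0],"turn": [0,0,0]},{"delta_pos": [3.5,-1.2,0],"turn": [0,0,0]},{"delta_pos": [0,0,0],"turn": [0,0,0]}]}}

```text
time_s: 7.55
tcp_pos: [0.5056, -0.3127, 0.0007]
orientation: [-2.091, -2.344, -0.0]
ft_force: [-0.3, 0.4, -0.1]
width: 0.5
```

```bash
python3 look.py 9
```

```text
t 7.55 tcp [ 505.6 -312.7    0.7] reader xy [-109.7   -0.3] F [-0.27  0.43 -0.06] w 0.5
x [-1.137e-01  9.935e-01  7.000e-04] reader-frame [1.e+00 5.e-04]
y [ 9.935e-01  1.137e-01 -5.000e-04] reader-frame [ 5.e-04 -1.e+00]
z [-5.e-04  7.e-04 -1.e+00] reader-frame [0.0007 0.0005]
j [-0.554  0.579 -0.033  0.96   0.     0.903]
```

View pics/scene9.png

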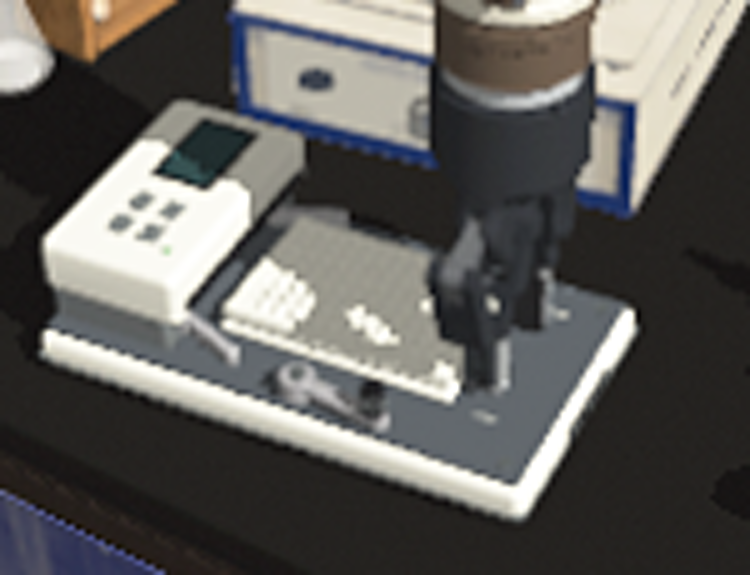

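View pics/top9.png

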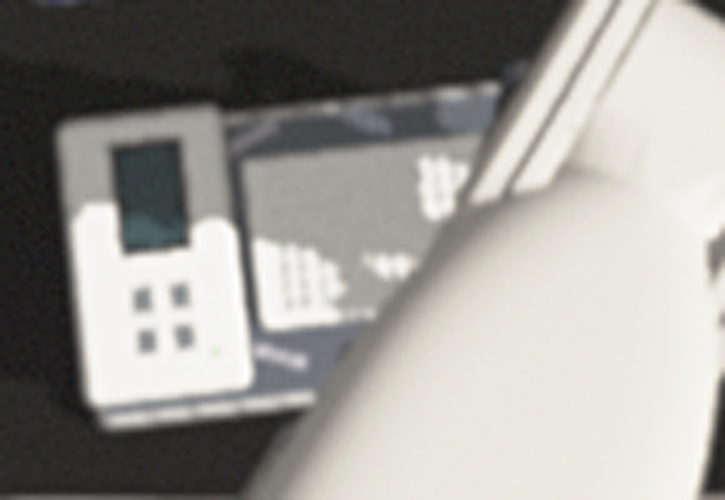

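```bash
python3 plate.py 9 "(243,160)" "(262,330)"
python3 - <<'E'
from h import *
t=load("top9"); cv2.imwrite("pics/t9z.png",cv2.resize(t["frame"][180:235,220:290,::-1],None,fx=11,fy=11,interpolation=cv2.INTER_CUBIC))
E
```

```text
R [ 27.9 -44.1] L [28.  41.8] mid [28.  -1.2] yaw deg -0.07 centre [-35.9  -1.2] width 85.9
```

View pics/t9z.png

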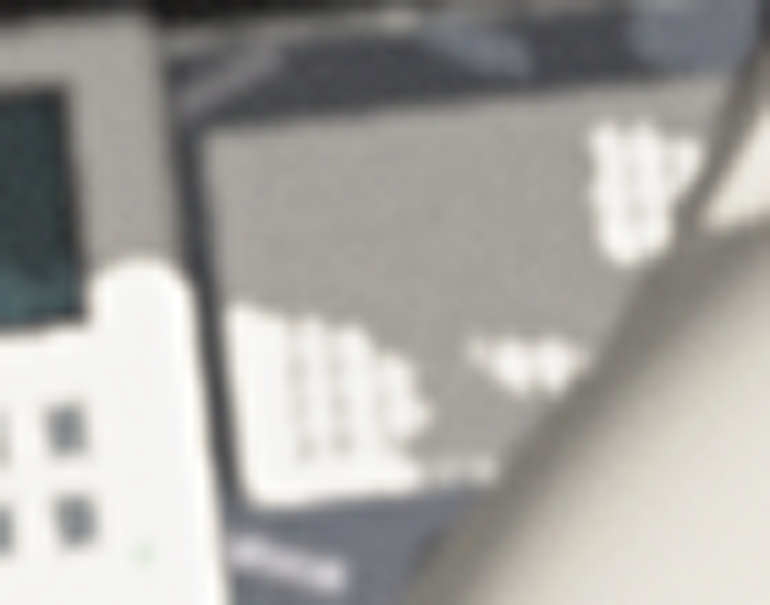

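Emit:
{"method": "step_arm", "body": {"plan": [{"delta_pos": [4,-0.5,0],"turn": [0,0,0]},{"delta_pos": [4,-0.5,0],"turn": [0,0,0]},{"delta_pos": [4,0,0],"turn": [0,0,0]},{"delta_pos": [4,0,0],"turn": [0,0,0]},{"delta_pos": [4,0,0],"turn": [0,0,0]},{"delta_pos": [4,0,0],"turn": [0,0,0]}]}}

```text
time_s: 8.25
tcp_pos: [0.5023, -0.2893, 0.0007]
orientation: [-2.092, -2.344, -0.0]
ft_force: [-0.8, -0.3, 0.0]
width: 0.502
```

```bash
python3 look.py 10
```

```text
t 8.25 tcp [ 502.3 -289.3    0.7] reader xy [-86.1   0.4] F [-0.85 -0.26  0.04] w 0.502
x [-1.133e-01  9.936e-01  1.000e-04] reader-frame [1.e+00 1.e-04]
y [ 9.936e-01  1.133e-01 -1.000e-04] reader-frame [ 1.e-04 -1.e+00]
z [-1.e-04  1.e-04 -1.e+00] reader-frame [0.0001 0.0001]
j [-0.523  0.553 -0.079  0.939  0.     0.935]
```

View pics/scene10.png

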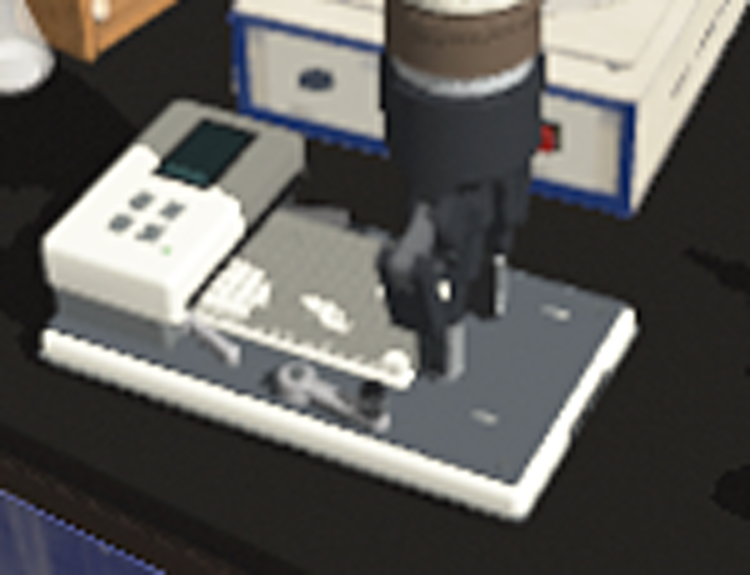

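View pics/top10.png

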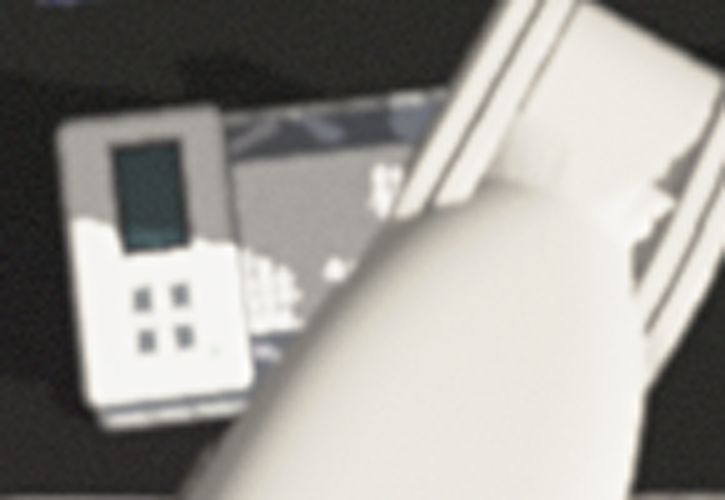

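Emit:
{"method": "step_arm", "body": {"plan": [{"delta_pos": [4,0,0],"turn": [0,0,0]},{"delta_pos": [4,0,0],"turn": [0,0,0]},{"delta_pos": [4,0,0],"turn": [0,0,0]},{"delta_pos": [4,0,0],"turn": [0,0,0]}]}}

```text
time_s: 8.75
tcp_pos: [0.5006, -0.2736, 0.0009]
orientation: [2.092, 2.343, -0.0]
ft_force: [-0.4, -0.4, 0.7]
width: 0.497
```

Emit:
{"method": "step_arm", "body": {"plan": [{"delta_pos": [4,0,0],"turn": [0,0,0]},{"delta_pos": [4,0,0],"turn": [0,0,0]},{"delta_pos": [4,0,0],"turn": [0,0,0]},{"delta_pos": [4,0,0],"turn": [0,0,0]}]}}

```text
time_s: 9.15
tcp_pos: [0.4988, -0.2577, 0.0009]
orientation: [2.092, 2.344, -0.0]
ft_force: [-0.1, 0.0, 0.5]
width: 0.502
```

Emit:
{"method": "step_arm", "body": {"plan": [{"delta_pos": [4,0,0],"turn": [0,0,0]},{"delta_pos": [4,0,0],"turn": [0,0,0]},{"delta_pos": [3,0,0],"turn": [0,0,0]}]}}

```text
time_s: 9.45
tcp_pos: [0.4975, -0.2467, 0.0008]
orientation: [2.092, 2.344, 0.0]
ft_force: [0.3, -2.3, 1.7]
width: 0.498
```

```bash
python3 look.py 11
```

```text
t 9.45 tcp [ 497.5 -246.7    0.8] reader xy [-43.2   0.3] F [ 0.33 -2.27  1.66] w 0.498
x [-1.133e-01  9.936e-01 -1.000e-04] reader-frame [1.e+00 1.e-04]
y [9.936e-01 1.133e-01 1.000e-04] reader-frame [ 1.e-04 -1.e+00]
z [ 1.e-04 -1.e-04 -1.e+00] reader-frame [-0.0001 -0.0001]
j [-0.46   0.513 -0.151  0.907 -0.     0.997]
```

View pics/scene11.png

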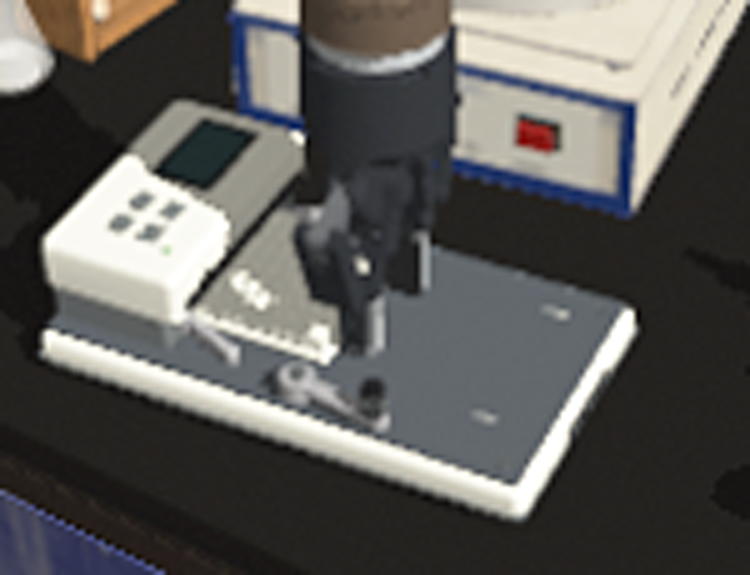

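Emit:
{"method": "step_arm", "body": {"plan": [{"delta_pos": [2,0,0],"turn": [0,0,0]},{"delta_pos": [2,0,0],"turn": [0,0,0]}]}}

```text
time_s: 9.75
tcp_pos: [0.4969, -0.243, 0.0006]
orientation: [-2.092, -2.343, 0.0]
ft_force: [0.2, -1.3, 1.0]
width: 0.506
```

Emit:
{"method": "step_arm", "body": {"plan": [{"delta_pos": [1.5,0,0],"turn": [0,0,0]},{"delta_pos": [1.5,0,0],"turn": [0,0,0]}]}}

```text
time_s: 9.95
tcp_pos: [0.4966, -0.2399, 0.0006]
orientation: [-2.092, -2.343, 0.0]
ft_force: [-0.2, -1.3, -0.0]
width: 0.498
```

```bash
python3 look.py 12; python3 - <<'E'
from h import *
s=load("scene12")
for x in(-22.8,-26,-30): print(x,[((proj(s,[*r2w(x,y),.0444])[0]-[190,150])*5).round() for y in(42.7,-42.7)])
E
```

```text
t 9.95 tcp [ 496.6 -239.9    0.6] reader xy [-36.4   0.5] F [-0.22 -1.26 -0.03] w 0.498
x [-1.131e-01  9.936e-01  2.000e-04] reader-frame [ 1.e+00 -1.e-04]
y [ 9.936e-01  1.131e-01 -2.000e-04] reader-frame [-1.e-04 -1.e+00]
z [-3.e-04  2.e-04 -1.e+00] reader-frame [0.0002 0.0002]
j [-0.45   0.507 -0.162  0.902  0.     1.007]
-22.8 [array([308., 338.]), array([385., 239.])]
-26 [array([314., 339.]), array([390., 240.])]
-30 [array([321., 342.]), array([397., 242.])]
```

View pics/scene12.png

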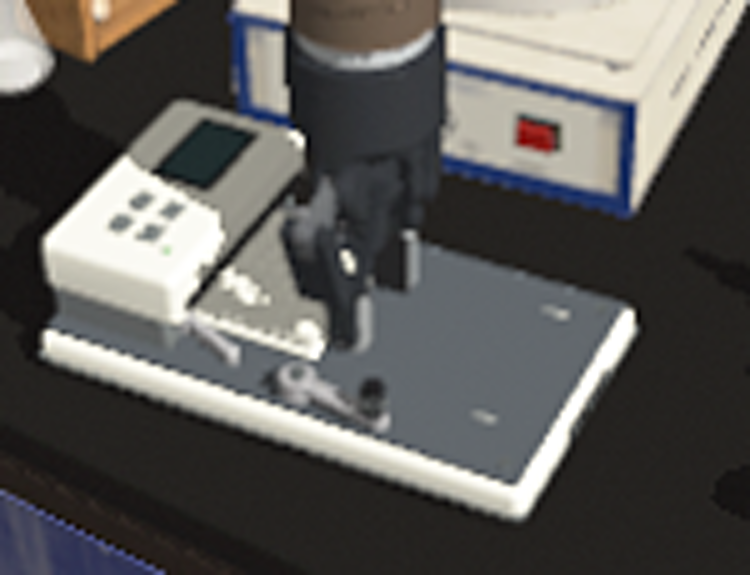

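Emit:
{"method": "step_arm", "body": {"plan": [{"delta_pos": [1.5,0,0],"turn": [0,0,0]},{"delta_pos": [1.5,0,0],"turn": [0,0,0]}]}}

```text
time_s: 10.25
tcp_pos: [0.4963, -0.237, 0.0007]
orientation: [-2.092, -2.344, 0.0]
ft_force: [0.6, -0.7, -0.5]
width: 0.498
```

Emit:
{"method": "step_arm", "body": {"plan": [{"delta_pos": [1.5,0,0],"turn": [0,0,0]}]}}

```text
time_s: 10.35
tcp_pos: [0.4964, -0.2363, 0.0009]
orientation: [2.091, 2.343, -0.002]
ft_force: [0.8, -4.0, -0.7]
width: 0.501
```

Emit:
{"method": "step_arm", "body": {"plan": [{"delta_pos": [1.5,0,0],"turn": [0,0,0]}]}}

```text
time_s: 10.45
tcp_pos: [0.4964, -0.2363, 0.0012]
orientation: [2.09, 2.34, -0.005]
ft_force: [-0.4, -8.5, -0.4]
width: 0.501
```

Emit:
{"method": "step_arm", "body": {"plan": [{"delta_pos": [1.5,0,0],"turn": [0,0,0]},{"delta_pos": [0,0,0],"turn": [0,0,0]}]}}

```text
time_s: 10.65
tcp_pos: [0.4965, -0.2364, 0.0015]
orientation: [2.09, 2.338, -0.008]
ft_force: [-0.5, -10.0, -1.1]
width: 0.501
```

```bash
python3 look.py 13
```

```text
t 10.65 tcp [ 496.5 -236.4    1.5] reader xy [-32.9   0.1] F [-0.51 -9.99 -1.11] w 0.501
x [-0.1118  0.9937 -0.0078] reader-frame [ 1.     -0.0014]
y [9.937e-01 1.118e-01 2.000e-04] reader-frame [-0.0014 -1.    ]
z [ 0.0011 -0.0078 -1.    ] reader-frame [-0.0078 -0.0002]
j [-0.44   0.5   -0.171  0.895 -0.007  1.018]
```

View pics/scene13.png

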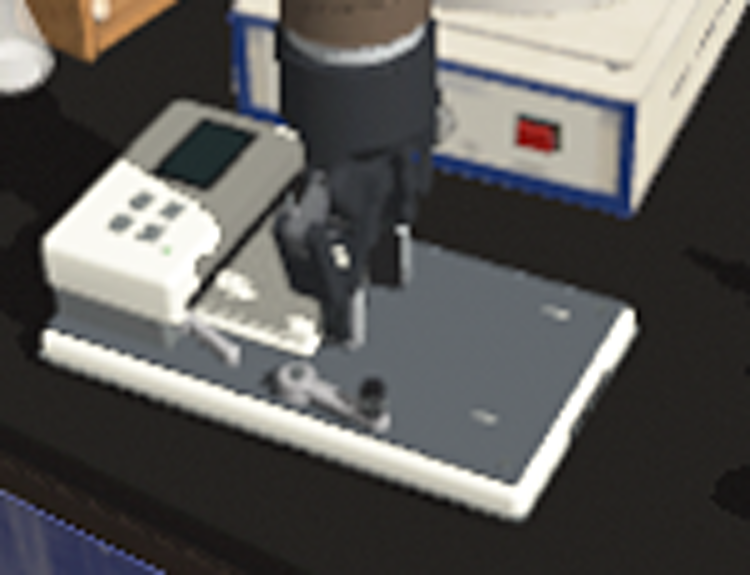

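The plate stopped firmly: force rose to 10 N at TCP x ≈ -33, about where home was predicted. Backing off to check it.

Emit:
{"method": "step_arm", "body": {"plan": [{"delta_pos": [-6,0,0],"turn": [0,0,0]},{"delta_pos": [-10,0,0],"turn": [0,0,0]},{"delta_pos": [-20,0,0],"turn": [0,0,0]},{"delta_pos": [-25,0,-10],"turn": [0,0,0]},{"delta_pos": [-25,0,-30],"turn": [0,0,0]},{"delta_pos": [-20,0,-40],"turn": [0,0,0]},{"delta_pos": [0,0,-20],"turn": [0,0,0]},{"delta_pos": [0,0,0],"turn": [0,0,0]}]}}

```text
time_s: 11.55
tcp_pos: [0.5102, -0.3402, 0.1047]
orientation: [2.088, 2.337, 0.003]
ft_force: [0.7, 0.1, -0.4]
width: 0.497
```

```bash
python3 look.py 14; python3 - <<'E'
from h import *
s=load("scene14");t=load("top14")
for x in(-22.8,-26,-30): print(x,[((proj(s,[*r2w(x,y),.0444])[0]-[190,150])*5).round() for y in(42.7,-42.7)],[((proj(t,[*r2w(x,y),.0444])[0]-[190,160])*5).round() for y in(42.7,-42.7)])
E
```

```text
t 11.55 tcp [ 510.2 -340.2  104.7] reader xy [-137.6   -1.7] F [ 0.71  0.14 -0.38] w 0.497
x [-0.1121  0.9937 -0.0041] reader-frame [ 1.     -0.0011]
y [0.9937 0.1121 0.0062] reader-frame [-0.0011 -1.    ]
z [ 0.0066 -0.0034 -1.    ] reader-frame [-0.0041 -0.0062]
j [-5.89e-01  5.11e-01  1.48e-01  1.20e+00  1.00e-03  8.70e-01]
-22.8 [array([308., 338.]), array([385., 239.])] [array([361., 318.]), array([341., 149.])]
-26 [array([314., 339.]), array([390., 240.])] [array([367., 317.]), array([348., 148.])]
-30 [array([321., 342.]), array([397., 242.])] [array([375., 316.]), array([355., 148.])]
```

View pics/scene14.png

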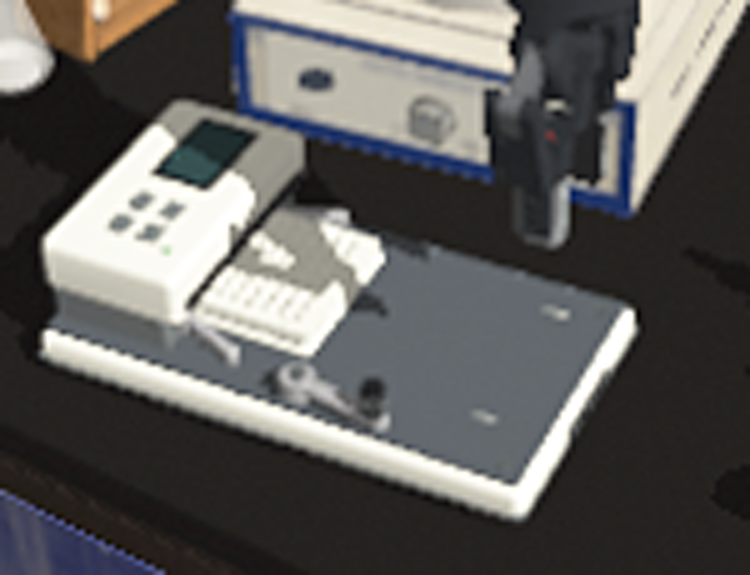

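View pics/top14.png

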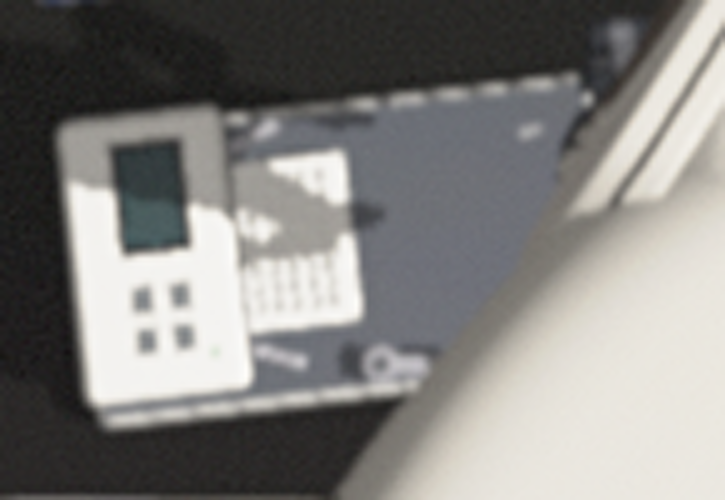

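```bash
cat > nearedge.py <<'E'
import sys
from h import *
t=load("top"+sys.argv[1]); g=cv2.cvtColor(t["frame"],cv2.COLOR_RGB2GRAY).astype(np.float32)
P=[]
for y in list(np.arange(-37,-20,2.))+list(np.arange(14,38,2.)):
    xs=np.arange(-12,-36,-.2)
    uv=proj(t,[[*r2w(x,y),.0444] for x in xs]).astype(np.float32)
    v=cv2.remap(g,uv[:,0].reshape(1,-1),uv[:,1].reshape(1,-1),cv2.INTER_LINEAR).ravel()
    h=(v[:15].mean()+v[-20:].mean())/2
    P.append((y,round(float(xs[np.where(v>h)[0][-1]]),1)))
print(P)
E
python3 nearedge.py 14
```

```text
[(np.float64(-37.0), -23.4), (np.float64(-35.0), -23.4), (np.float64(-33.0), -23.6), (np.float64(-31.0), -23.6), (np.float64(-29.0), -23.4), (np.float64(-27.0), -23.2), (np.float64(-25.0), -23.2), (np.float64(-23.0), -23.2), (np.float64(-21.0), -23.2), (np.float64(14.0), -23.6), (np.float64(16.0), -23.2), (np.float64(18.0), -23.2), (np.float64(20.0), -23.2), (np.float64(22.0), -23.2), (np.float64(24.0), -23.2), (np.float64(26.0), -23.2), (np.float64(28.0), -23.2), (np.float64(30.0), -23.6), (np.float64(32.0), -23.6), (np.float64(34.0), -23.6), (np.float64(36.0), -23.2)]
```

The near end measures x = -23.3 mm (home is -22.8) and is square, so the plate is home. Next the latch: close the fingers, turn 45° and go outside the knob.

Emit:
{"method": "step_arm", "body": {"plan": [{"delta_pos": [8,-20,0],"turn": [0,0,0]},{"delta_pos": [8,-20,0],"turn": [0,0,0]},{"delta_pos": [8,-20,0],"turn": [0,0,0]},{"delta_pos": [8,-20,0],"turn": [0,0,0]},{"delta_pos": [6,-20,0],"turn": [0,0,0]},{"delta_pos": [0,0,0],"turn": [0,0,7.5]},{"delta_pos": [0,0,0],"turn": [0,0,7.5]},{"delta_pos": [0,0,0],"turn": [0,0,7.5]}], "grip": 1}}

```text
time_s: 12.45
tcp_pos: [0.4027, -0.3099, 0.0988]
orientation: [-2.51, -1.882, 0.001]
ft_force: [0.2, -0.3, -0.9]
width: -0.001
```

Emit:
{"method": "step_arm", "body": {"plan": [{"delta_pos": [0,0,0],"turn": [0,0,7.5]},{"delta_pos": [0,0,0],"turn": [0,0,7.5]},{"delta_pos": [0,0,0],"turn": [0,0,7.5]},{"delta_pos": [0,0,0],"turn": [0,0,0]}]}}

```text
time_s: 12.85
tcp_pos: [0.403, -0.31, 0.0988]
orientation: [-2.825, -1.365, 0.003]
ft_force: [0.4, 0.1, -0.6]
width: 0.002
```

```bash
python3 look.py 15; python3 - <<'E'
from h import *
s=load("scene15")
for a in(-.3,-.2,-.14,-.05): print(a,((proj(s,[*r2w(-29.5-45*np.cos(a),66-45*np.sin(a)),.059])[0]-[190,150])*5).round())
E
```

```text
t 12.85 tcp [ 403.  -310.    98.8] reader xy [-95.4 101.4] F [ 0.41  0.09 -0.61] w 0.002
x [6.217e-01 7.833e-01 3.000e-04] reader-frame [ 0.7079 -0.7063]
y [ 0.7833 -0.6217 -0.0042] reader-frame [-0.7063 -0.7079]
z [-0.0032  0.0028 -1.    ] reader-frame [0.0032 0.0028]
j [-0.656  0.329 -0.151  1.094  0.     1.586]
-0.3 [364. 392.]
-0.2 [370. 387.]
-0.14 [374. 383.]
-0.05 [378. 378.]
```

View pics/scene15.png

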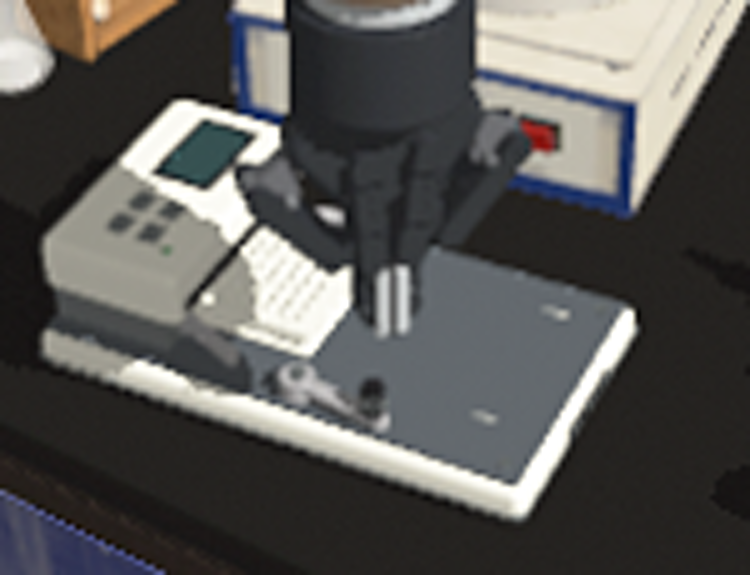

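Emit:
{"method": "step_arm", "body": {"plan": [{"delta_pos": [0,5.5,20],"turn": [0,0,0]},{"delta_pos": [0,0,25],"turn": [0,0,0]},{"delta_pos": [0,0,20],"turn": [0,0,0]},{"delta_pos": [0,0,8],"turn": [0,0,0]},{"delta_pos": [0,0,0],"turn": [0,0,0]}]}}

```text
time_s: 13.45
tcp_pos: [0.4073, -0.3139, 0.0263]
orientation: [-2.826, -1.365, 0.002]
ft_force: [0.1, -0.1, -0.3]
width: -0.0
```

```bash
python3 look.py 16; python3 - <<'E'
from h import *
from plant import env
s=load("scene16")
p=env.read_state()["tcp_pos"]
for z in(.045,.05,.055,.06): print(z,((proj(s,[p[0],p[1],z])[0]-[190,150])*5).round())
E
```

```text
t 13.45 tcp [ 407.3 -313.9   26.3] reader xy [-99.8  97.5] F [ 0.12 -0.06 -0.26] w -0.0
x [0.6215 0.7834 0.    ] reader-frame [ 0.708  -0.7062]
y [ 0.7834 -0.6215 -0.0037] reader-frame [-0.7062 -0.708 ]
z [-0.0029  0.0023 -1.    ] reader-frame [0.0026 0.0026]
j [-0.657  0.416 -0.234  0.924  0.     1.585]
0.045 [404. 455.]
0.05 [403. 447.]
0.055 [403. 439.]
0.06 [403. 431.]
```

View pics/scene16.png

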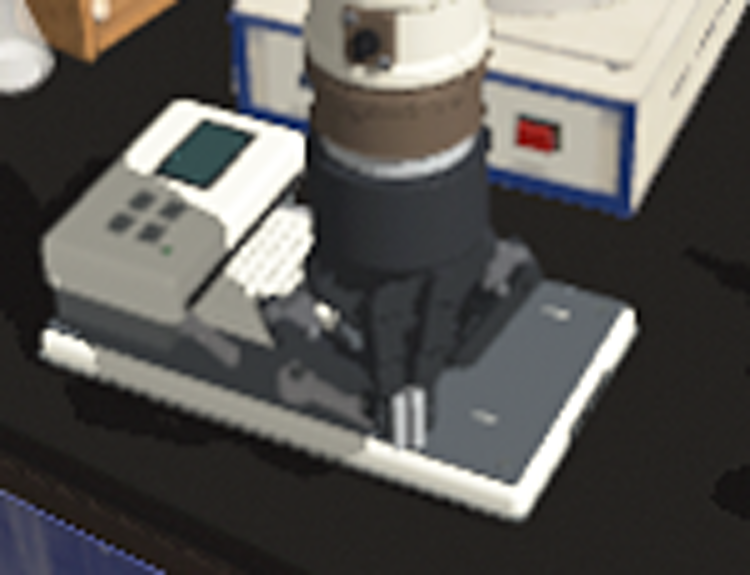

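```bash
python3 - <<'E'
import numpy as np
a=np.linspace(-.14,1.60,20); P=45*np.c_[-np.cos(a),-np.sin(a)]; d=np.diff(P,axis=0)
print(np.round(np.c_[a[1:],d@[.708,-.706],d@[-.706,-.708]],1))
E
```

```text
[[-0.   2.6  3.2]
 [ 0.   2.9  2.9]
 [ 0.1  3.2  2.6]
 [ 0.2  3.4  2.3]
 [ 0.3  3.6  2. ]
 [ 0.4  3.8  1.7]
 [ 0.5  3.9  1.3]
 [ 0.6  4.   1. ]
 [ 0.7  4.1  0.6]
 [ 0.8  4.1  0.2]
 [ 0.9  4.1 -0.1]
 [ 1.   4.1 -0.5]
 [ 1.1  4.  -0.9]
 [ 1.1  3.9 -1.3]
 [ 1.2  3.8 -1.6]
 [ 1.3  3.6 -1.9]
 [ 1.4  3.4 -2.3]
 [ 1.5  3.2 -2.6]
 [ 1.6  3.  -2.9]]
```

Emit:
{"method": "step_arm", "body": {"plan": [{"delta_pos": [5,0,2],"turn": [0,0,0]},{"delta_pos": [5,0,0],"turn": [0,0,0]},{"delta_pos": [5,0,0],"turn": [0,0,0]},{"delta_pos": [3,0,0],"turn": [0,0,0]}]}}

```text
time_s: 13.95
tcp_pos: [0.4204, -0.3005, 0.0262]
orientation: [2.829, 1.366, 0.001]
ft_force: [0.4, -0.1, -0.9]
width: 0.003
```

Emit:
{"method": "step_arm", "body": {"plan": [{"delta_pos": [2.6,3.2,1],"turn": [0,0,0]},{"delta_pos": [2.9,2.9,0],"turn": [0,0,0]},{"delta_pos": [3.2,2.6,0],"turn": [0,0,0]},{"delta_pos": [3.4,2.3,0],"turn": [0,0,0]},{"delta_pos": [3.6,2,0],"turn": [0,0,0]},{"delta_pos": [3.8,1.7,0],"turn": [0,0,0]}]}}

```text
time_s: 14.55
tcp_pos: [0.4441, -0.2952, 0.0249]
orientation: [2.829, 1.364, 0.001]
ft_force: [-0.3, -2.4, -0.4]
width: -0.0
```

```bash
python3 look.py 17
```

```text
t 14.55 tcp [ 444.1 -295.2   24.9] reader xy [-85.4  58.8] F [-0.27 -2.38 -0.41] w -0.0
x [ 6.228e-01  7.823e-01 -1.000e-04] reader-frame [ 0.7068 -0.7074]
y [ 0.7823 -0.6228  0.0012] reader-frame [-0.7074 -0.7068]
z [ 9.e-04 -8.e-04 -1.e+00] reader-frame [-0.0009 -0.0008]
j [-0.587  0.447 -0.189  0.934 -0.     1.657]
```

View pics/scene17.png

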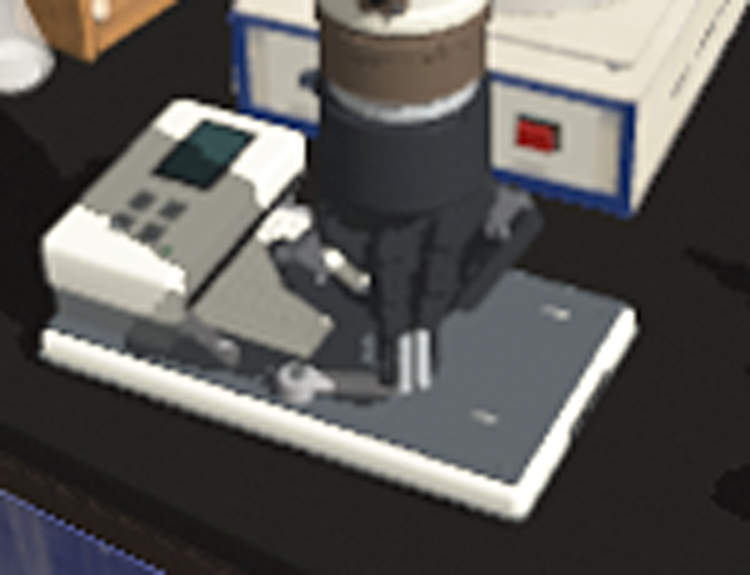

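The latch is swinging: its arm is now at about 0.3 rad and the contact force about 2 N. Continuing the arc.

Emit:
{"method": "step_arm", "body": {"plan": [{"delta_pos": [3.9,1.3,0],"turn": [0,0,0]},{"delta_pos": [4,1,0],"turn": [0,0,0]},{"delta_pos": [4.1,0.6,0],"turn": [0,0,0]},{"delta_pos": [4.1,0.2,0],"turn": [0,0,0]},{"delta_pos": [4.1,-0.1,0],"turn": [0,0,0]},{"delta_pos": [4.1,-0.5,0],"turn": [0,0,0]}]}}

```text
time_s: 15.25
tcp_pos: [0.4606, -0.2768, 0.0247]
orientation: [-2.829, -1.365, 0.0]
ft_force: [-0.1, -1.0, -0.2]
width: -0.001
```

Emit:
{"method": "step_arm", "body": {"plan": [{"delta_pos": [4,-0.9,0],"turn": [0,0,0]},{"delta_pos": [3.9,-1.3,0],"turn": [0,0,0]},{"delta_pos": [3.8,-1.6,0],"turn": [0,0,0]},{"delta_pos": [3.6,-1.9,0],"turn": [0,0,0]}]}}

```text
time_s: 15.65
tcp_pos: [0.4656, -0.2613, 0.0248]
orientation: [-2.829, -1.365, -0.0]
ft_force: [0.4, -1.0, 0.1]
width: -0.0
```

```bash
python3 look.py 18
```

```text
t 15.65 tcp [ 465.6 -261.3   24.8] reader xy [-54.1  33.7] F [ 0.36 -1.02  0.12] w -0.0
x [6.224e-01 7.827e-01 1.000e-04] reader-frame [ 0.7072 -0.707 ]
y [ 7.827e-01 -6.224e-01 -1.000e-04] reader-frame [-0.707  -0.7072]
z [-0.e+00  1.e-04 -1.e+00] reader-frame [0.0001 0.    ]
j [-0.512  0.449 -0.186  0.936  0.     1.731]
```

View pics/scene18.png

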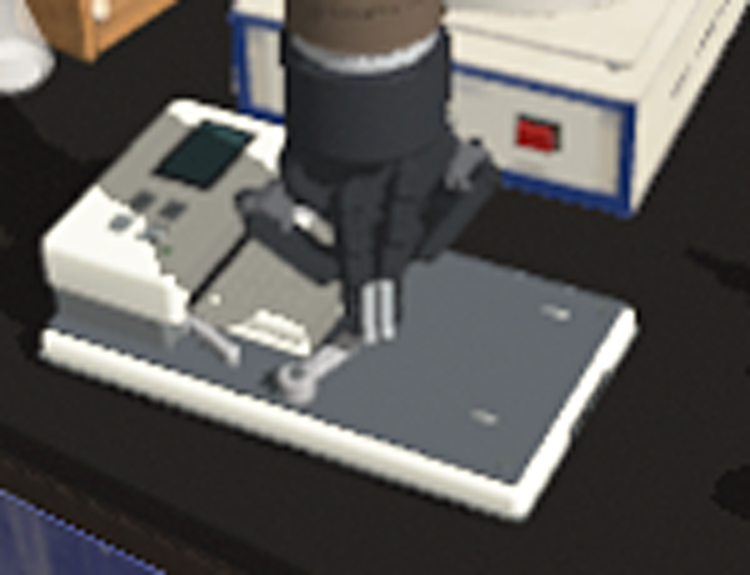

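Emit:
{"method": "step_arm", "body": {"plan": [{"delta_pos": [3.4,-2.3,0],"turn": [0,0,0]},{"delta_pos": [3.2,-2.6,0],"turn": [0,0,0]}]}}

```text
time_s: 15.95
tcp_pos: [0.4657, -0.2534, 0.0248]
orientation: [2.83, 1.364, -0.0]
ft_force: [-0.3, -0.9, 0.2]
width: -0.002
```

Emit:
{"method": "step_arm", "body": {"plan": [{"delta_pos": [2,-1.9,0],"turn": [0,0,0]},{"delta_pos": [1.5,-1.5,0],"turn": [0,0,0]}]}}

```text
time_s: 16.15
tcp_pos: [0.4652, -0.2483, 0.0248]
orientation: [-2.829, -1.365, 0.0]
ft_force: [-0.7, -0.2, 0.3]
width: -0.0
```

Emit:
{"method": "step_arm", "body": {"plan": [{"delta_pos": [1.4,-1.4,0],"turn": [0,0,0]}]}}

```text
time_s: 16.25
tcp_pos: [0.465, -0.2471, 0.0249]
orientation: [2.829, 1.364, -0.001]
ft_force: [-0.7, -4.3, -0.7]
width: -0.001
```

```bash
python3 look.py 19
```

```text
t 16.25 tcp [ 465.  -247.1   24.9] reader xy [-40.   32.6] F [-0.73 -4.28 -0.66] w -0.001
x [ 0.6226  0.7825 -0.0011] reader-frame [ 0.707  -0.7072]
y [ 0.7825 -0.6226  0.0008] reader-frame [-0.7072 -0.707 ]
z [-1.0e-04 -1.4e-03 -1.0e+00] reader-frame [-0.0014  0.0002]
j [-4.880e-01  4.360e-01 -2.070e-01  9.270e-01 -1.000e-03  1.755e+00]
```

View pics/scene19.png

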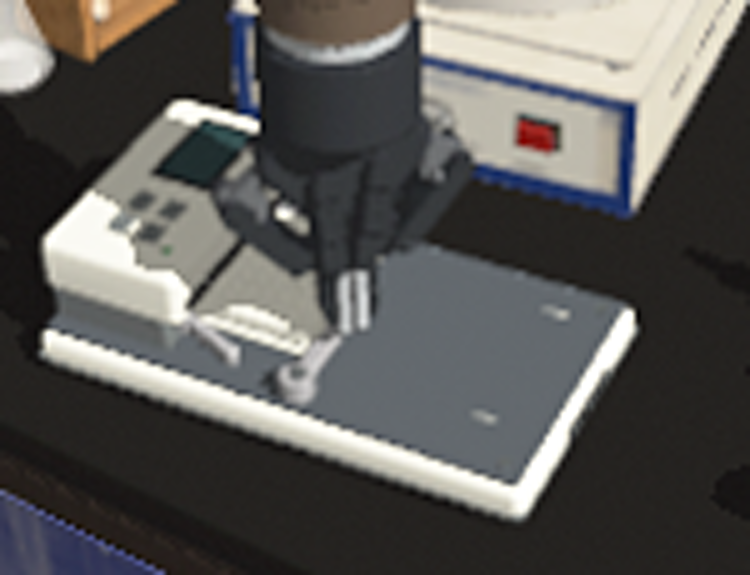

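Emit:
{"method": "step_arm", "body": {"plan": [{"delta_pos": [1.4,-1.4,0],"turn": [0,0,0]}]}}

```text
time_s: 16.45
tcp_pos: [0.465, -0.2465, 0.025]
orientation: [2.827, 1.362, -0.002]
ft_force: [-0.4, -8.8, -0.3]
width: -0.003
```

Emit:
{"method": "step_arm", "body": {"plan": [{"delta_pos": [1,-1,0],"turn": [0,0,0]},{"delta_pos": [0,0,0],"turn": [0,0,0]}]}}

```text
time_s: 16.65
tcp_pos: [0.4646, -0.2461, 0.0251]
orientation: [2.826, 1.36, -0.004]
ft_force: [-0.1, -7.3, -1.3]
width: 0.001
```

The latch is firmly on its stop. Withdrawing straight back, then up, to look.

Emit:
{"method": "step_arm", "body": {"plan": [{"delta_pos": [-4,4,0],"turn": [0,0,0]},{"delta_pos": [-8,8,0],"turn": [0,0,0]},{"delta_pos": [-14,14,0],"turn": [0,0,0]},{"delta_pos": [-15,15,-15],"turn": [0,0,0]},{"delta_pos": [-20,20,-40],"turn": [0,0,0]},{"delta_pos": [-20,20,-45],"turn": [0,0,0]},{"delta_pos": [0,0,-45],"turn": [0,0,0]},{"delta_pos": [0,0,0],"turn": [0,0,0]}]}}

```text
time_s: 17.45
tcp_pos: [0.4811, -0.3591, 0.1746]
orientation: [2.82, 1.358, 0.012]
ft_force: [0.1, -0.8, 0.2]
width: 0.003
```

```bash
python3 look.py 20; python3 nearedge.py 20; python3 - <<'E'
from h import *
s=load("scene20");t=load("top20")
for a in(1.45,1.571): 
  X=[*r2w(-29.5-45*np.cos(a),66-45*np.sin(a)),.059]; print(a,((proj(s,X)[0]-[190,150])*5).round(),((proj(t,X)[0]-[190,160])*5).round())
cv2.imwrite("pics/full20.png",cv2.resize(s["frame"][:,:,::-1],(800,600)))
E
```

```text
t 17.45 tcp [ 481.1 -359.1  174.6] reader xy [-153.1   29.3] F [ 0.08 -0.76  0.19] w 0.003
x [0.6235 0.7818 0.0017] reader-frame [ 0.7062 -0.708 ]
y [ 0.7817 -0.6235  0.0134] reader-frame [-0.708  -0.7061]
z [ 0.0115 -0.007  -0.9999] reader-frame [-0.0083 -0.0107]
j [-6.420e-01  4.410e-01  2.220e-01  1.338e+00  1.000e-03  1.602e+00]
[(np.float64(-37.0), -23.2), (np.float64(-35.0), -23.4), (np.float64(-33.0), -23.6), (np.float64(-31.0), -23.6), (np.float64(-29.0), -23.4), (np.float64(-27.0), -23.2), (np.float64(-25.0), -23.0), (np.float64(-23.0), -23.2), (np.float64(-21.0), -23.2), (np.float64(14.0), -21.8), (np.float64(16.0), -21.4), (np.float64(18.0), -21.0), (np.float64(20.0), -20.8), (np.float64(22.0), -20.8), (np.float64(24.0), -21.0), (np.float64(26.0), -21.0), (np.float64(28.0), -20.6), (np.float64(30.0), -20.6), (np.float64(32.0), -20.6), (np.float64(34.0), -20.6), (np.float64(36.0), -20.6)]
1.45 [349. 296.] [381. 272.]
1.571 [339. 293.] [370. 272.]
```

View pics/scene20.png

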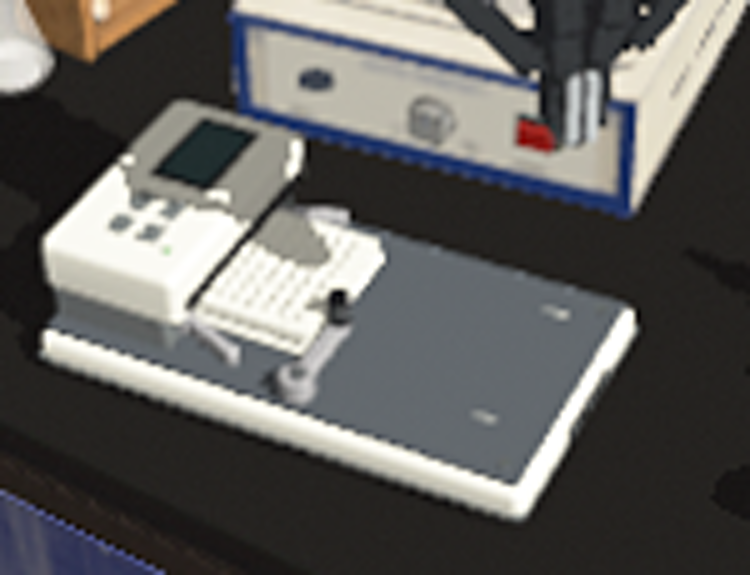

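View pics/top20.png

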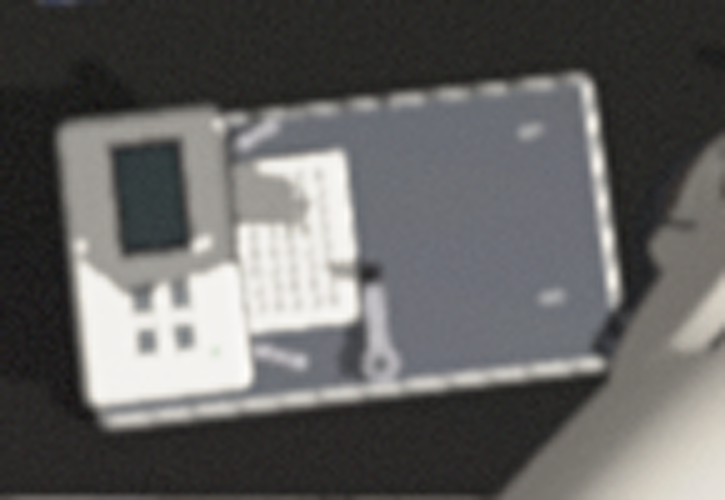

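View pics/full20.png

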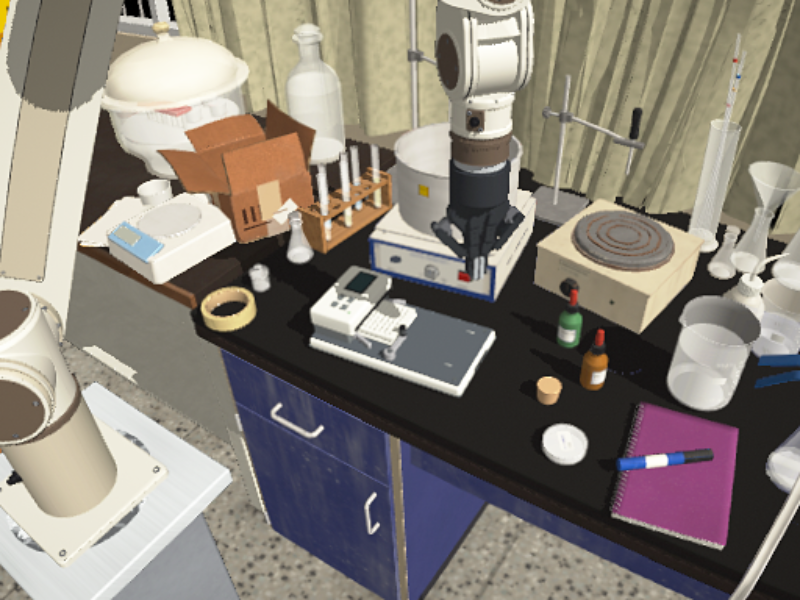

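The knob is at scene crop (339,293) and top crop (370,271), which matches 1.571 rad. The plate is unmoved at home, the bystanders are in place and the arm is clear. Handing in.

```bash
python3 -c "
from plant import env
print(env.finish_job())"
```

```text
the job is handed in; nothing more can be done
None
```

The microplate is loaded against the back stop and the latch is shut behind it. I handed the job in at about 17.5 s, within the 51 s limit, and no verdict was reported.

- **Plate:** I slid it flat along the deck with the half-open fingers, steering it about 5 mm onto the lane's centre line before the guides. At the back stop the force rose to about 10 N. Its near end measures x = -23.3 mm (home is -22.8), square, and unchanged after the latch was shut on the half I could still read. On the latch side the check gave about -21, because the latch and its shadow confuse the edge there.
- **Latch:** I swung the knob along its arc with the shut fingers until it met its stop, at about 8 N. In both views the knob is where 1.571 rad (fully shut) predicts.
- **Surroundings:** in the last scene picture, by eye, the bridge and the bystanders stand as they did at the start. The arm had backed well clear and was touching nothing.

**One disagreement:** the pictures put the fingertips about 25 mm (shut) to 33 mm (half open) above the reported TCP. Lowering to a TCP height of 26 mm, below the 30 mm deck, met no contact. I therefore set the working heights from the pictures.

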